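# Load the deburring box and set it running

## Task

Run this batch of square-tube pieces through the bench deburring box: first turn the speed lever back to the red stop mark, and leave it there while you lay the pieces on the infeed tray one after another and push each through the yellow swing flap until it drops into the chamber. When every piece on the table is inside and the flap hangs shut again, swing the guard fully down over the empty tray, and only then set the lever on the green mark. Leave the jar, the green block and the wrench where they are.

Things in the scene. Friction and masses are not known exactly. Their poses are not given: they have to be found in the camera images.
- machine: fixed blue bench deburring box with an infeed tray. Origin on the table under the middle of the flap opening (front wall, y = 0); z up; y runs from the flap back along the tray, so pieces are pushed towards -y; x is the side where the guard is hinged. Tray at y = 0 to +115 mm on a solid base 76 mm wide; chamber at y = 0 to -210 mm, 130 mm wide
- tray (a point): middle of the tray's flat steel deck, 105 mm above the table, machine y = +57 mm. The deck is 115 mm long along y and 60 mm wide between two side rails 6 mm thick that stand 8 mm above it; its outer end (y = +115 mm) is open. A piece must lie with its length along y
- opening (a point): middle of the lower edge of the flap opening, at deck height in the chamber's front face: 70 mm wide, 56 mm high, under a lintel; nothing there is higher than 72 mm above the deck. 5 mm behind, the deck ends at a steep, slick chute (47 degrees down): a piece whose middle is pushed 15 mm or more past this point tips and slides in by itself; only the piece need pass the opening
- chamber (a point): middle of the chamber floor, 40 mm above the table; the floor is slick and falls gently to the far end and to +x, so pieces slide out of the way. The chamber is closed all round, with a fixed clear roof (top 177 mm above the table); the flap is the only way in
- flap (a joint): yellow flap, 64 mm wide, 52 mm high, 30 g, hung from a hinge along its top edge 55 mm above the deck, 7 mm behind the front face. 0 = hanging shut, grows as its lower edge swings into the chamber (to 1.5 rad); falls shut by its own weight and cannot swing out over the tray
- flap_edge (a point): middle of the flap's lower edge
- guard (a joint): clear cover with orange frame, 72 x 100 mm, 4 mm thick, hinged at machine x = +37 mm, 117 mm above the table, spanning machine y = +10 to +110 mm. 0 = flat over the tray, grows as it opens up and over to machine +x (limit 2.35); starts near 2.1 rad. Stiff hinge (0.08 N m): stays where left, must be pushed all the way. Its free edge has a bar 16 mm high, 14 mm wide, on the outer (upper when shut) side
- guard_edge (a point): middle of the guard's free edge, 73 mm from the hinge line; above and beyond the hinge when open, over the tray's near rail when shut
- lever_box: fixed grey control box (100 mm square) with a round white dial of 78 mm radius on top, dial face 85 mm above the table; origin on the table under the lever's pivot, z up. Three coloured radial marks on the dial: red at lever angle 0 (pointing along the box's own +y axis), green at 1.15 rad and yellow at 2.3 rad clockwise from the red one, seen from above
- lever (a joint): black speed lever that turns about the upright axis through the middle of the dial; value = angle in rad clockwise from the red mark seen from above, range 0 (red, end stop) to 2.4. 0 = stop, 1.15 = green mark, 2.3 = yellow mark. Stays where it is left (friction about 0.08 N m)
- lever_grip (a point): grip point on the lever's upright black post: 16 mm diameter, centred 60 mm from the pivot, its top 141 mm above the table; this point is 121 mm above the table. The flat lever arm below the post reaches up to 99 mm above the table
- tube1: square-tube cut-off, dark mill-finish steel, 64 mm long, 26 x 26 mm across, about 0.11 kg, hollow to the eye; origin at its centre, its x axis along the 64 mm length. Lies on the table at the start; None when this piece is absent from the batch (3 or 4 of the five pieces are present)
- tube2: square-tube cut-off, dark mill-finish steel, 64 mm long, 26 x 26 mm across, about 0.11 kg, hollow to the eye; origin at its centre, its x axis along the 64 mm length. Lies on the table at the start; None when this piece is absent from the batch (3 or 4 of the five pieces are present)
- tube3: square-tube cut-off, dark mill-finish steel, 64 mm long, 26 x 26 mm across, about 0.11 kg, hollow to the eye; origin at its centre, its x axis along the 64 mm length. Lies on the table at the start; None when this piece is absent from the batch (3 or 4 of the five pieces are present)
- tube4: square-tube cut-off, dark mill-finish steel, 64 mm long, 26 x 26 mm across, about 0.11 kg, hollow to the eye; origin at its centre, its x axis along the 64 mm length. Lies on the table at the start; None when this piece is absent from the batch (3 or 4 of the five pieces are present)
- tube5: square-tube cut-off, dark mill-finish steel, 64 mm long, 26 x 26 mm across, about 0.11 kg, hollow to the eye; origin at its centre, its x axis along the 64 mm length. Lies on the table at the start; None when this piece is absent from the batch (3 or 4 of the five pieces are present)
- jar: bystander: amber jar, 60 mm across, 85 mm high; origin under its centre
- block: bystander: green set-up block 60 x 45 x 36 mm; origin under its centre
- wrench: bystander: steel wrench 160 mm long lying flat; origin under its middle, x along its length

How it is judged:
On the way, in this order (a step that is already met when the one before it is completed fails the run):
1. the lever is turned to the red stop mark (within 0.12 rad) (value of joint lever below 0.12 rad), for 0.2 s.
2. with the lever at red, every piece is inside the chamber and the flap hangs shut (y of each of tube1, tube2, tube3, tube4, tube5 in the frame of machine below -0.03 m and z of each of tube1, tube2, tube3, tube4, tube5 in the frame of machine below 0.12 m and x of tube1 in the frame of machine between -0.065 and 0.065 m and x of tube2 in the frame of machine between -0.065 and 0.065 m and x of tube3 in the frame of machine between -0.065 and 0.065 m and x of tube4 in the frame of machine between -0.065 and 0.065 m and x of tube5 in the frame of machine between -0.065 and 0.065 m and value of joint each of flap, lever below 0.12 rad), for 0.3 s.
3. with the lever at red, the guard is shut over the tray (all of step 2 and value of joint guard below 0.08 rad), for 0.2 s.
4. the lever is set on the green mark (within 0.12 rad) (value of joint lever between 1.03 and 1.27 rad and value of joint guard below 0.08 rad), for 0.2 s.
At the end, for the whole second after the job is handed in: Every piece present lies at rest in the chamber (its centre at least 30 mm past the opening and not higher than 120 mm above the table), the flap hangs shut (below 0.12 rad), the guard is shut (below 0.08 rad) and the lever is within 0.12 rad of the green mark (1.15 rad) (all of step 4 and y of each of tube1, tube2, tube3, tube4, tube5 in the frame of machine below -0.03 m and z of each of tube1, tube2, tube3, tube4, tube5 in the frame of machine below 0.12 m and x of tube1 in the frame of machine between -0.065 and 0.065 m and x of tube2 in the frame of machine between -0.065 and 0.065 m and x of tube3 in the frame of machine between -0.065 and 0.065 m and x of tube4 in the frame of machine between -0.065 and 0.065 m and x of tube5 in the frame of machine between -0.065 and 0.065 m and value of joint flap below 0.12 rad and linear speed of each of tube1, tube2, tube3, tube4, tube5 below 0.05 m/s); the robot touches nothing.
It fails at once if the jar is moved by more than 40 mm (distance of jar from where it was at the start of the episode above 0.04 m).
It fails at once if the block is moved by more than 40 mm (distance of block from where it was at the start of the episode above 0.04 m).
It fails at once if the wrench is moved by more than 40 mm (distance of wrench from where it was at the start of the episode above 0.04 m).
Of tube1, tube2, tube3, tube4, tube5 only 3 to 4 are there at a start; the rules pass over those that are not, and their reading is None.
At some moment in a run one of tube1, tube2, tube3, tube4, tube5 may be knocked a few centimetres aside while the robot is not near it.
Once in a run the grip may slacken for a moment while it holds something.
It also fails if it takes over 210 s, if anything falls off the work surface, if the arm or the gripper's body presses on something with over 40 N, if the wrist force passes 120 N, or if a joint passes its speed limit or range.

## Robot

A 7-joint arm with a two-finger parallel gripper is mounted at the origin on the work surface. World frame = base frame: x ahead of the robot, y to its left, z up, the work surface at z = 0. Lengths are in m, angles in rad, forces in N, time in s.
With the tool pointing down it reaches from about 0.4 to 0.85 m from the base axis. Payload 4.4 kg.
Tool frame: the origin (TCP) lies midway between the tips of the shut fingers; the grasp point (between the pads) lies 19 mm behind it; z points along the fingers, y is the direction in which the jaws open and shut (so a half turn about z gives the same grasp; the last joint's range is limited). The gripper opens to 94 mm and grips with 3 to 60 N. Pads are 16 mm wide; open, the fingers measure 119 mm over their backs; the gripper's body (75 mm by 177 mm) begins 78 mm behind the grasp point.
Start: joints at [1.188, 0.628, 0.038, 1.517, -0.027, 0.996, -0.02], TCP at [0.203, -0.618, 0.205] pointing down, gripper open.
Joint ranges: [-3.06, 3.06], [-0.37, 2.12], [-1.25, 1.32], [0.18, 2.47], [-1.1, 4.24], [0.23, 1.98], [-2.94, 2.94]. Speed limits (rad/s): [2.57, 2.57, 3.14, 3.14, 3.14, 3.14, 3.14].

## Interface

Orientations are given as a 3x3 rotation matrix whose columns are the frame's x, y, z axes.
In Python, from cell import status, read_camera, camera_model, job gives the robot as it stands. The module is installed in compiled form; this text tells all that it offers.
- The arm moves only by the tool send_rows, never from a script. Its argument "motion" is one flat list of numbers, 4 for each row, row after row: the shift along the tool's x, y, z in mm, then the turn about the tool's z in degrees. In form: [tx, ty, tz, roll, tx, ty, tz, roll, ...]. A call has 1 to 5 rows; each row is the pose to reach, as a shift and turn from the pose commanded when the call began, along the tool's axes at that moment; what a row does not reach only later rows make up. A row lasts 1/10 s, in which the tool goes at most 50 mm and 8.59 degrees, less where a joint would pass 70% of its speed; a pose out of reach is approached as far as the arm can. A call with a gripper value outside its range is refused whole. "gripper" is the finger opening in mm, from 0 to 94, set as the call begins (left out, the last holds). The fingers move at their own pace and stop on an object; "force" is the grip in N (left out, the last holds). Time passes only in rows, so rows that repeat a pose let the fingers close. It gives the time, the measured TCP pose, the force and the opening at its end, in the units of the state.
- status.state(): the state, without advancing time (a new reading comes with each control period).
- read_camera(name): name is "scene" or "side" or "wrist"; returns the picture (480x640x3 uint8, red, green, blue); there is no depth.
- camera_model(name): a dict with "fovy" (degrees; the focal length in pixels is half the picture's height over the tangent of half this angle, whatever the lens; pixels are square), "cx", "cy" (the principal point, pixels), "pose" (4x4, takes a point from camera to world coordinates). Camera axes: x right, y up, looking along -z (the intrinsics and any distortion apply to the point x, -y, -z); pixel columns grow to the right and rows downward; lengths in m; the calibration is good to about 2 mm. A picture is of the moment at which its call begins: read the wrist's pose just before it. camera_model takes no time and is no camera call; for the wrist camera it gives the pose at the moment of the call.
- job.job_done(): hands the job in, once; it reports no verdict.
The state is a dict: "clock": time; "joint_positions": joint angles; "joint_vel": joint speeds; "joint_torque": joint torques, N m; "tcp_pos": TCP position; "eef_rot": TCP orientation; "contact_force": force on the tool from outside, world axes, zero at the start; "ft_torque": the same for the moment, N m; "finger_gap": finger opening in m.
Only numpy, scipy, OpenCV 4.12 (cv2) and the standard library are available. Lean on these libraries where they do the work, as an engineer would, in place of code of your own. Each camera call takes 0.05 s, during which the arm holds its last target.

## Working session

There is one attempt and no reset: what is moved stays moved. The work goes in short steps, Python scripts to look and compute and a tool call to move; the robot and the scene stay as the last step left them, time stands still between calls to the robot, and variables do not carry over. Pictures are saved under pics/ and viewed, and the job is handed in when it is done.

Besides the shell and the picture viewer there is one more tool, called after "Call:" as a command line: name --argument value ..., lists and objects as JSON in quotes. send_rows: Moves the arm, as the interface text tells. Its arguments: {"type":"object","properties":{"motion":{"type":"array","items":{"type":"number"}},"gripper":{"type":"number"},"force":{"type":"number"}},"required":["motion"]}

```bash
mkdir -p pics && ls && cat > h.py <<'E'
import numpy as np, cv2
from cell import status, read_camera, camera_model, job
def snap(name, fn):
    m=camera_model(name); im=read_camera(name)
    cv2.imwrite('pics/'+fn+'.png', cv2.cvtColor(im,cv2.COLOR_RGB2BGR))
    np.savez('pics/'+fn+'.npz', im=im, pose=np.array(m['pose']), fovy=m['fovy'],cx=m['cx'],cy=m['cy'])
    return im,m
E
python3 - <<'E'
from h import *
print(status.state())
for n in ['scene','side','wrist']:
    im,m=snap(n,n+'0'); print(n,m)
E
```

```text
pics
{'clock': 0.0, 'joint_positions': array([ 1.18816933,  0.62929335,  0.03844541,  1.51835391, -0.02699936,
        0.99628832, -0.0200542 ]), 'joint_vel': array([-0.00107709, -0.00180584, -0.00014531, -0.0006403 ,  0.00261321,
        0.0011704 , -0.00042693]), 'joint_torque': array([-1.11606209e-03, -5.49736118e+01,  1.14299655e+00, -1.86638814e+01,
       -5.23112132e-02,  2.34811072e-02,  1.60995228e-04]), 'tcp_pos': array([ 0.20233081, -0.6170174 ,  0.20459289]), 'eef_rot': array([[ 9.50246301e-01,  3.11498985e-01, -5.90885346e-04],
       [ 3.11499545e-01, -9.50244733e-01,  1.72658187e-03],
       [-2.36571872e-05, -1.82473855e-03, -9.99998335e-01]]), 'contact_force': array([-1.61072944, -0.08033591,  0.38742733]), 'ft_torque': array([-0.03061134, -0.00447558, -0.05629238]), 'finger_gap': 0.09393619207546787}
scene {'fovy': 43.68264370543672, 'cx': 317.06712199703276, 'cy': 240.358775852932, 'pose': array([[ 0.58112979, -0.50055815,  0.64166168,  1.46454073],
       [ 0.81374943,  0.36710417, -0.45060669, -0.63087546],
       [-0.01000183,  0.78401279,  0.62066408,  1.00850431],
       [ 0.        ,  0.        ,  0.        ,  1.        ]])}
side {'fovy': 43.63586429053453, 'cx': 320.28118655913823, 'cy': 229.86592102534863, 'pose': array([[-0.92548305,  0.2814539 , -0.25350507,  0.20703176],
       [-0.37842426, -0.71636808,  0.58618414,  0.79489881],
       [-0.01661913,  0.63843596,  0.76949551,  1.18725735],
       [ 0.        ,  0.        ,  0.        ,  1.        ]])}
wrist {'fovy': 62.89047941784747, 'cx': 315.60721567748715, 'cy': 238.971644523555, 'pose': array([[ 0.31135478,  0.91960859,  0.23953754,  0.2718637 ],
       [-0.95029191,  0.30179531,  0.07658245, -0.59447641],
       [-0.00186543, -0.2514749 ,  0.96786202,  0.38426532],
       [ 0.        ,  0.        ,  0.        ,  1.        ]])}
```

View pics/scene0.png

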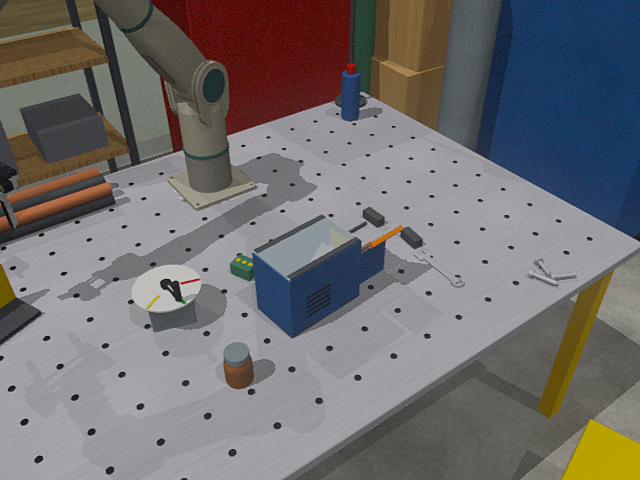

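View pics/side0.png

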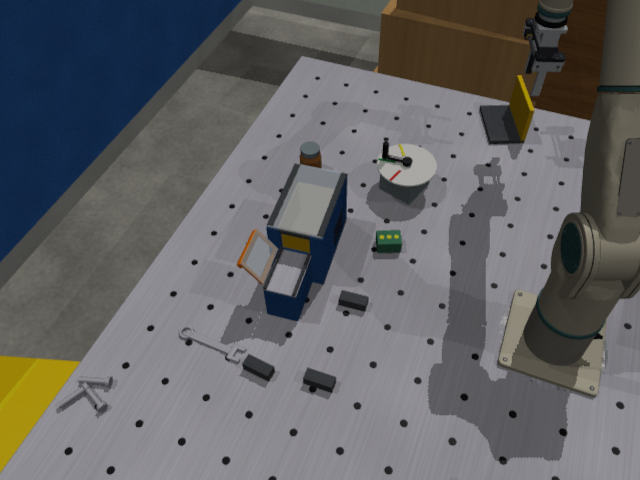

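View pics/wrist0.png

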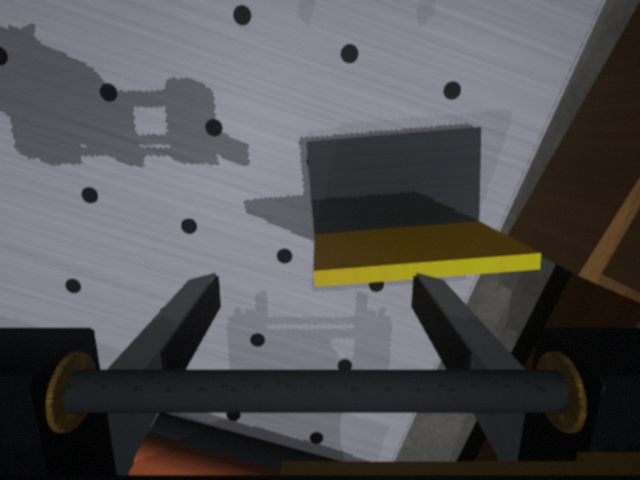

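```bash
cat >> h.py <<'E'
def load(fn):
    d=np.load('pics/'+fn+'.npz'); return d
def ray(fn,u,v):
    d=load(fn); f=240/np.tan(np.radians(float(d['fovy'])/2))
    c=np.array([(u-d['cx'])/f,-(v-d['cy'])/f,-1.0]); P=d['pose']
    r=P[:3,:3]@c; return P[:3,3],r/np.linalg.norm(r)
def onz(fn,u,v,z):
    o,r=ray(fn,u,v); return o+r*(z-o[2])/r[2]
def tri(*obs):
    A=np.zeros((3,3));b=np.zeros(3);L=[]
    for fn,u,v in obs:
        o,r=ray(fn,u,v);M=np.eye(3)-np.outer(r,r);A+=M;b+=M@o;L.append((o,M))
    p=np.linalg.solve(A,b); return p,[float(np.linalg.norm(M@(p-o))) for o,M in L]
def proj(fn,p):
    d=load(fn); f=240/np.tan(np.radians(float(d['fovy'])/2)); P=d['pose']
    c=P[:3,:3].T@(np.asarray(p)-P[:3,3]); return d['cx']+f*c[0]/-c[2], d['cy']-f*c[1]/-c[2]
def crop(fn,x0,y0,w,h,s,out):
    im=cv2.imread('pics/'+fn+'.png')[y0:y0+h,x0:x0+w]
    im=cv2.resize(im,None,fx=s,fy=s,interpolation=cv2.INTER_CUBIC)
    st=20 if s<6 else 10
    for x in range((x0//st+1)*st,x0+w,st):
        cv2.putText(im,str(x),(int((x-x0)*s),8),0,.3,(0,0,255),1); cv2.line(im,(int((x-x0+.5)*s),10),(int((x-x0+.5)*s),14),(0,0,255),1)
    for y in range((y0//st+1)*st,y0+h,st):
        cv2.putText(im,str(y),(0,int((y-y0)*s)),0,.3,(0,0,255),1); cv2.line(im,(20,int((y-y0+.5)*s)),(25,int((y-y0+.5)*s)),(0,0,255),1)
    cv2.imwrite('pics/'+out+'.png',im)
E
python3 - <<'E'
from h import *
crop('side0',230,190,133,100,6,'s1'); crop('side0',230,285,133,100,6,'s2'); crop('side0',340,130,133,100,6,'s3'); crop('scene0',230,190,200,150,4,'c1');crop('scene0',120,240,100,80,7,'c2')
E
```

```text
(no output)
```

View pics/s1.png

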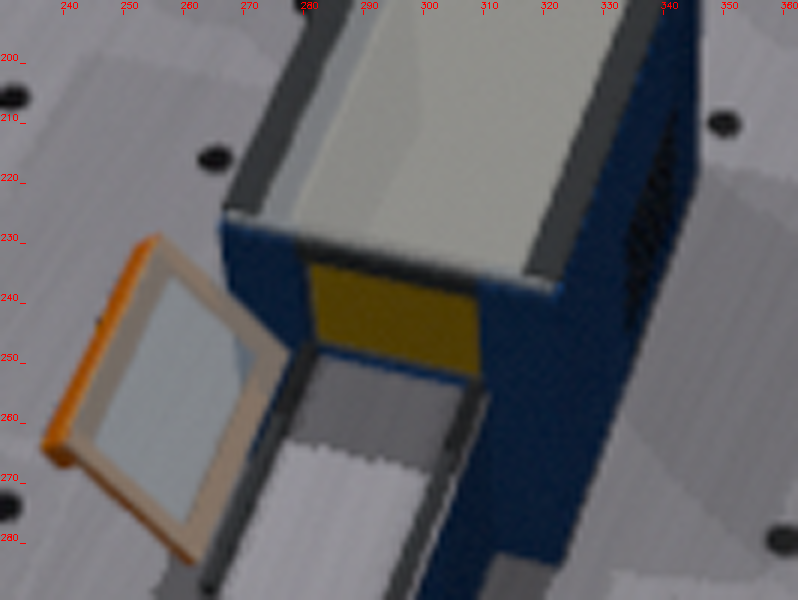

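View pics/s2.png

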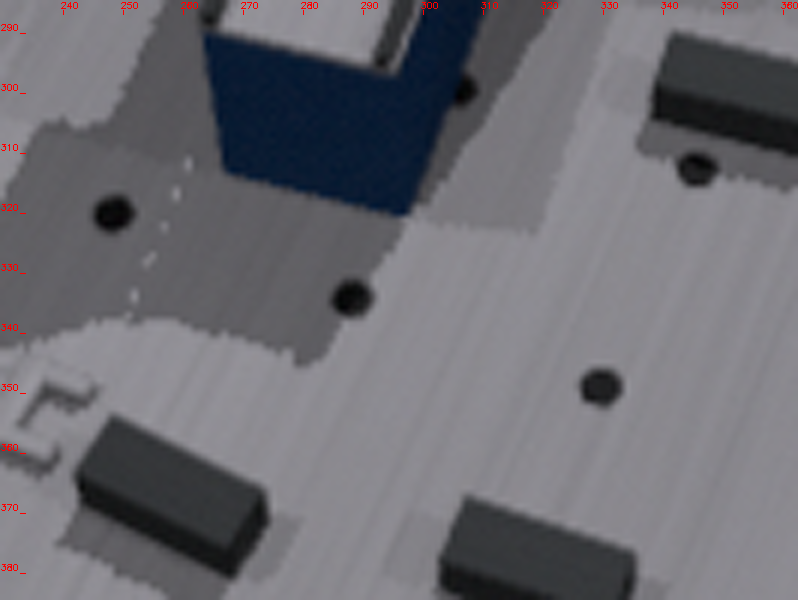

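View pics/s3.png

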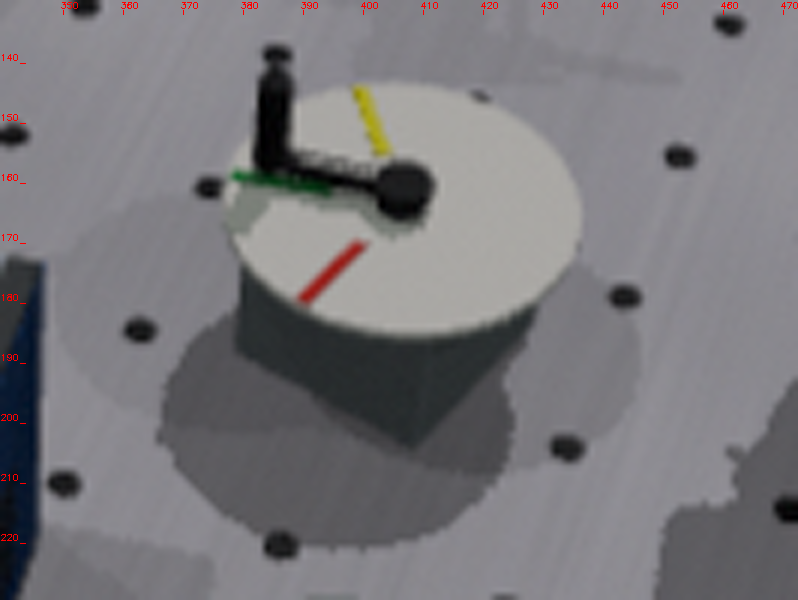

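View pics/c1.png

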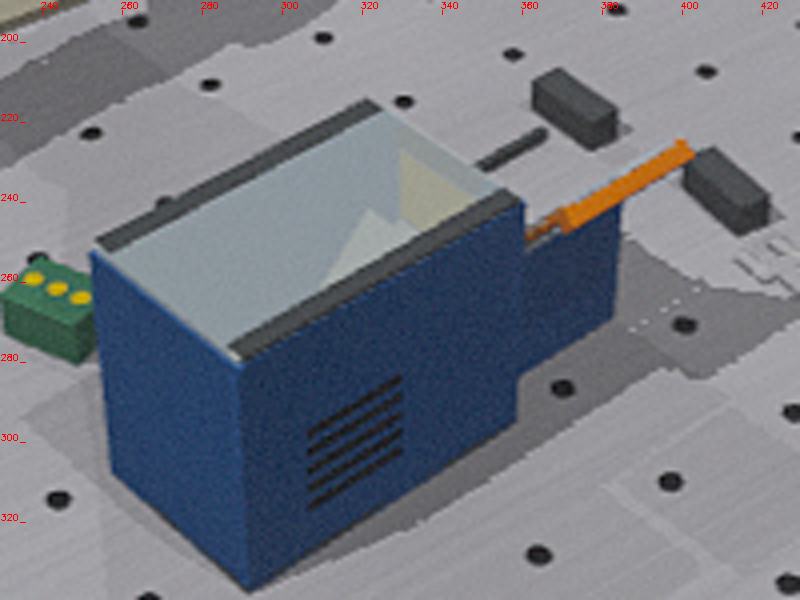

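View pics/c2.png

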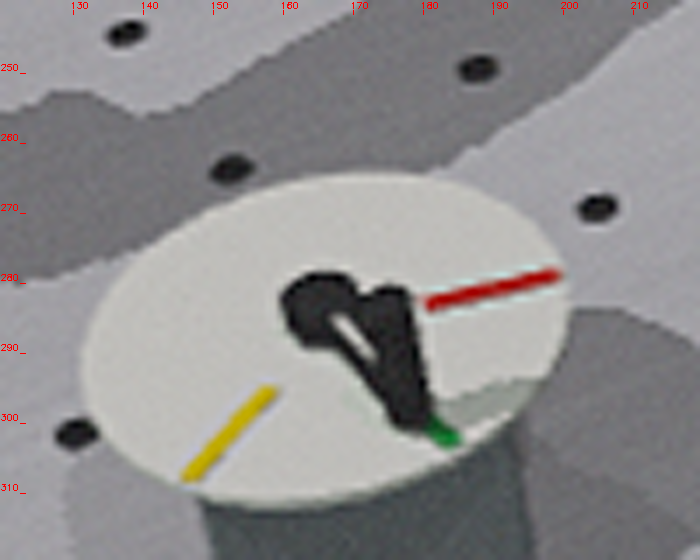

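```bash
python3 - <<'E'
from h import *
np.set_printoptions(precision=4,suppress=True)
A=onz('side0',267.3,227.2,.177);B=onz('side0',322.6,238.5,.177)
print('front top +x,-x (side)',A,B,np.linalg.norm(A-B))
C=onz('scene0',360.3,240.5,.177);D=onz('scene0',290,280.5,.177);E_=onz('scene0',253,253,.177)
print('scene front +x, back +x, back -x',C,D,E_,np.linalg.norm(C-D),np.linalg.norm(D-E_))
print('base', onz('side0',267.5,313.7,0),onz('side0',297.8,320.8,0))
print('scene base end +x',onz('scene0',383,270,0))
print('tri front+x',tri(('side0',267.3,227.2),('scene0',360.3,240.5)))
# tubes top corners
def g(*p): return [onz('side0',230+x/6-.4,285+y/6-.4,z) for x,y,z in p]
for q in [[(112,417,.026),(268,490,.026),(233,548,.026),(78,478,.026)],[(465,497,.026),(635,553,.026),(625,615,.026),(440,560,.026)]]:
    P=g(*q); print('tube',P,np.linalg.norm(P[0]-P[1]),np.linalg.norm(P[1]-P[2]),np.mean(P,0))
# lever
print('pivot cap', tri(('side0',340+405/6-.4,130+185/6-.4),('scene0',120+322/7-.4,240+305/7-.4)))
print('post top', tri(('side0',340+277/6-.4,130+55/6-.4),('scene0',120+390/7-.4,240+295/7-.4)))
for n,a,b in [('red',(362,243),(302,300)),('yel',(383,152),(358,90)),('grn',(330,191),(235,175))]:
    print(n,onz('side0',340+a[0]/6-.4,130+a[1]/6-.4,.085),onz('side0',340+b[0]/6-.4,130+b[1]/6-.4,.085))
for n,a,b in [('red',(428,304),(560,274)),('yel',(275,392),(188,478))]:
    print(n,onz('scene0',120+a[0]/7-.4,240+a[1]/7-.4,.085),onz('scene0',120+b[0]/7-.4,240+b[1]/7-.4,.085))
print('jar',onz('scene0',240,382,0),onz('side0',310,149,.085),'block',onz('scene0',242,258,.036),onz('side0',388,235,.036))
E
```

```text
front top +x,-x (side) [0.6514 0.0609 0.177 ] [0.526  0.0459 0.177 ] 0.1262631854971544
scene front +x, back +x, back -x [0.6624 0.0504 0.177 ] [ 0.6805 -0.1498  0.177 ] [ 0.5584 -0.1658  0.177 ] 0.20104490151423823 0.1231670301774643
base [ 0.6164  0.168  -0.    ] [0.5437 0.1595 0.    ]
scene base end +x [0.6204 0.1661 0.    ]
tri front+x (array([0.6549, 0.0561, 0.1697]), [0.0005560350920992366, 0.0005560350920992105])
tube [array([0.6024, 0.2886, 0.026 ]), array([0.5382, 0.2938, 0.026 ]), array([0.5402, 0.3185, 0.026 ]), array([0.6028, 0.3146, 0.026 ])] 0.06441643253363241 0.024729531244710917 [0.5709 0.3039 0.026 ]
tube [array([0.4724, 0.2705, 0.026 ]), array([0.409 , 0.2681, 0.026 ]), array([0.4039, 0.2909, 0.026 ]), array([0.4712, 0.2958, 0.026 ])] 0.06344113102801456 0.02334277284383722 [0.4391 0.2813 0.026 ]
pivot cap (array([ 0.4451, -0.3356,  0.0965]), [0.0008030573436259233, 0.0008030573436257818])
post top (array([ 0.5091, -0.3351,  0.1491]), [0.00328064180681643, 0.0032806418068165736])
red [ 0.4539 -0.3071  0.085 ] [ 0.4674 -0.2649  0.085 ]
yel [ 0.4624 -0.365   0.085 ] [ 0.4848 -0.3997  0.085 ]
grn [ 0.4767 -0.3329  0.085 ] [ 0.5187 -0.3274  0.085 ]
red [ 0.4533 -0.3033  0.085 ] [ 0.4656 -0.2617  0.085 ]
yel [ 0.4626 -0.361   0.085 ] [ 0.4828 -0.399   0.085 ]
jar [ 0.7151 -0.3063  0.    ] [ 0.703  -0.2964  0.085 ] block [ 0.4054 -0.1196  0.036 ] [ 0.4242 -0.1281  0.036 ]
```

```bash
python3 - <<'E'
from h import *
crop('side0',320,270,80,60,10,'s4'); crop('scene0',330,195,100,75,8,'c3')
E
```

```text
(no output)
```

View pics/s4.png

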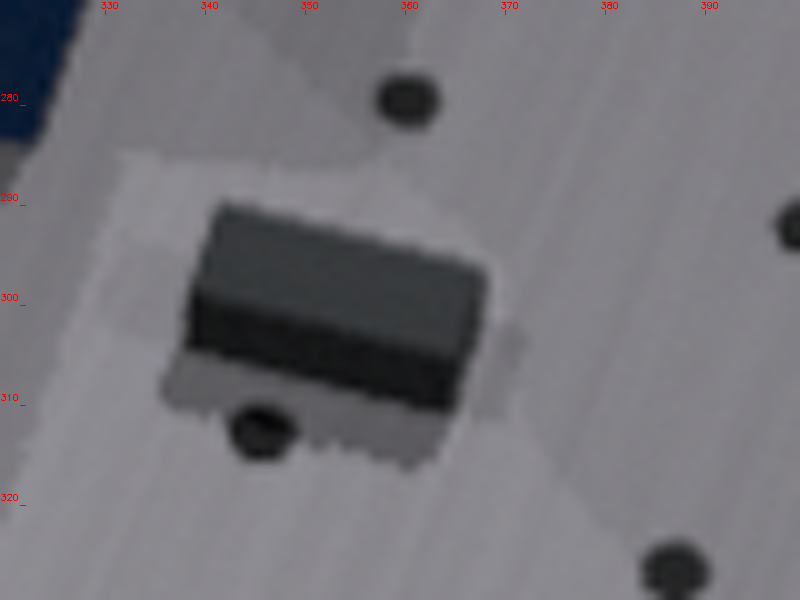

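View pics/c3.png

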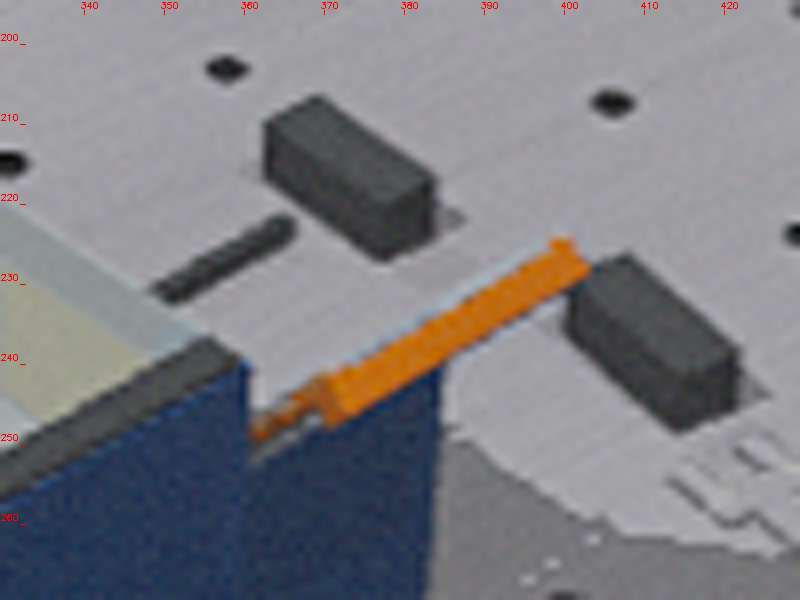

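```bash
python3 - <<'E'
from h import *
np.set_printoptions(precision=4,suppress=True)
P=[onz('side0',320+x/10-.5,270+y/10-.5,.026) for x,y in [(222,202),(488,268),(455,357),(190,292)]]
print('t3',P,np.linalg.norm(P[0]-P[1]),np.linalg.norm(P[1]-P[2]),np.mean(P,0))
for q in [[(318,97),(438,178),(385,202),(265,122)],[(628,255),(740,347),(683,372),(568,292)]]:
    P=[onz('scene0',330+x/8-.5,195+y/8-.5,.026) for x,y in q]
    print('sc',P,np.linalg.norm(P[0]-P[1]),np.linalg.norm(P[1]-P[2]),np.mean(P,0))
# two-view height checks
for n,s,c in [('A',(230+465/6-.4,285+497/6-.4),(330+438/8-.5,195+178/8-.5)),('B',(230+112/6-.4,285+417/6-.4),(330+740/8-.5,195+347/8-.5))]:
    print(n,tri(('side0',*s),('scene0',*c)))
E
```

```text
t3 [array([0.4749, 0.0593, 0.026 ]), array([0.4115, 0.0538, 0.026 ]), array([0.4105, 0.0793, 0.026 ]), array([0.4729, 0.0851, 0.026 ])] 0.06364828129588995 0.02555055145259874 [0.4425 0.0694 0.026 ]
sc [array([0.4108, 0.2918, 0.026 ]), array([0.4732, 0.2943, 0.026 ]), array([0.4731, 0.2704, 0.026 ]), array([0.4116, 0.267 , 0.026 ])] 0.062417838820458794 0.02385201534080997 [0.4422 0.2809 0.026 ]
sc [array([0.5451, 0.3173, 0.026 ]), array([0.6046, 0.3129, 0.026 ]), array([0.6033, 0.2886, 0.026 ]), array([0.5486, 0.2871, 0.026 ])] 0.059684791644741844 0.02433903552990516 [0.5754 0.3014 0.026 ]
A (array([0.476 , 0.2807, 0.0358]), [0.008106817875663698, 0.008106817875663619])
B (array([0.6058, 0.2985, 0.0352]), [0.00879110243863503, 0.008791102438635248])
```

```bash
cat > go.py <<'E'
import sys
from h import *
# usage: go.py x y z [yaw of tool y axis deg (mod 180)]
a=[float(v) for v in sys.argv[1:]]
s=status.state(); R=s['eef_rot']; p=s['tcp_pos']
x,y,z=a[:3]
d=R.T@(np.array([x,y,z])-p)*1000
roll=0
ya=np.degrees(np.arctan2(R[1,1],R[0,1]))
if len(a)>3:
    roll=-(a[3]-ya); roll=(roll+90)%180-90
print('tool shift mm',d.round(1),'dist',np.linalg.norm(d).round(1),'roll',round(roll,1),'| yaw_y',round(ya,1),'clock',round(float(s['clock']),2),'j',s['joint_positions'].round(2),'F',s['contact_force'].round(1),'gap',round(float(s['finger_gap'])*1000,1),'tcp',p.round(4))
E
python3 go.py 0.47 -0.36 0.23 -90
```

```text
tool shift mm [ 334.4 -161.1  -25. ] dist 372.0 roll 18.1 | yaw_y -71.9 clock 0.15 j [ 1.19  0.63  0.04  1.52 -0.03  1.   -0.02] F [ 0.1 -0.  -0.8] gap 94.2 tcp [ 0.2024 -0.6172  0.2048]
```

Call:
send_rows --motion '[334,-161,-25,18,334,-161,-25,18,334,-161,-25,18,334,-161,-25,18,334,-161,-25,18]'

```text
clock: 0.65
tcp_pos: [0.3835, -0.443, 0.2223]
eef_rot: [[1.0, 0.002, -0.0], [0.002, -1.0, 0.0], [-0.0, -0.0, -1.0]]
contact_force: [1.3, -0.2, 0.1]
finger_gap: 0.0942
```

```bash
python3 go.py 0.455 -0.34 0.26 -90
```

```text
tool shift mm [  71.8 -102.8  -37.7] dist 131.0 roll 0.1 | yaw_y -89.9 clock 0.65 j [ 0.73  0.52  0.12  1.68 -0.08  0.94 -0.69] F [ 1.3 -0.2  0.1] gap 94.2 tcp [ 0.3835 -0.443   0.2223]
```

Call:
send_rows --motion '[68,-98,-37,0,68,-98,-37,0,68,-98,-37,0,68,-98,-37,0]'

```text
clock: 1.05
tcp_pos: [0.4538, -0.3423, 0.2602]
eef_rot: [[1.0, 0.011, 0.003], [0.011, -1.0, 0.001], [0.003, -0.001, -1.0]]
contact_force: [-0.7, -0.1, 0.7]
finger_gap: 0.0938
```

```bash
python3 - <<'E'
from h import *
im,m=snap('wrist','w1'); print(status.state()['tcp_pos'])
E
```

```text
[ 0.45136309 -0.3449774   0.2596162 ]
```

View pics/w1.png

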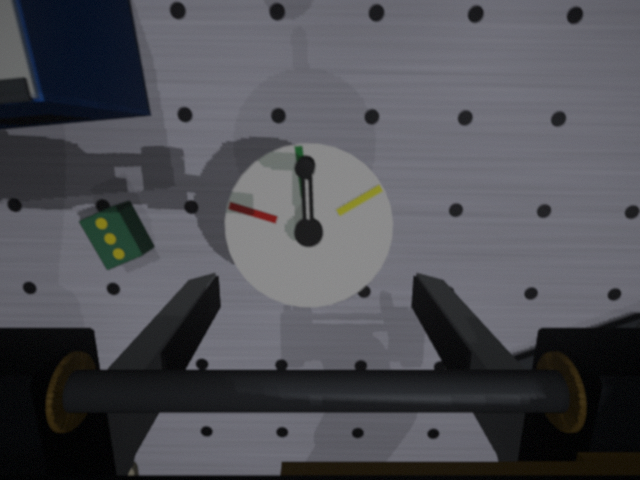

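```bash
python3 - <<'E'
from h import *
np.set_printoptions(precision=4,suppress=True)
print('dial c',onz('w1',308.5,224.5,.085),'piv cap',onz('w1',308.5,232,.1),'post top',onz('w1',304.5,166,.141))
print('rad',onz('w1',392.5,224.5,.085)-onz('w1',224.5,224.5,.085))
r=[onz('w1',276,220,.085),onz('w1',231,206,.085)];y=[onz('w1',340,212,.085),onz('w1',381,188,.085)]
print(r,y)
for q in (r,y):
    d=q[1]-q[0]; print(np.degrees(np.arctan2(d[1],d[0])))
print('post tri',tri(('w1',304.5,166),('side0',385.5,138.5),('scene0',175,282)))
E
```

```text
dial c [ 0.4489 -0.3353  0.085 ] piv cap [ 0.4454 -0.3356  0.1   ] post top [ 0.506 -0.333  0.141]
rad [ 0.0017 -0.1554  0.    ]
[array([ 0.4529, -0.3053,  0.085 ]), array([ 0.4655, -0.2643,  0.085 ])] [array([ 0.461 , -0.3641,  0.085 ]), array([ 0.4834, -0.4006,  0.085 ])]
72.88150368769413
-58.452552338793566
post tri (array([ 0.5084, -0.3346,  0.1493]), [0.0022732033469563665, 0.00322799248239386, 0.0035445093645320013])
```

```bash
python3 go.py 0.506 -0.333 0.114 -88
```

```text
tool shift mm [ 54.6 -11.6 145.7] dist 156.0 roll -1.6 | yaw_y -89.6 clock 1.1 j [ 0.52  0.45  0.12  1.68 -0.06  1.01 -0.9 ] F [ 0.2 -1.5  0.8] gap 94.0 tcp [ 0.4514 -0.345   0.2596]
```

Call:
send_rows --motion '[30,-6,20,0,55,-12,60,-2,55,-12,100,-2,55,-12,146,-2,55,-12,146,-2]' --gripper 45 --force 15

```text
clock: 1.6
tcp_pos: [0.499, -0.3334, 0.107]
eef_rot: [[0.999, 0.035, -0.012], [0.035, -0.999, 0.006], [-0.012, -0.006, -1.0]]
contact_force: [-1.1, 0.1, -0.9]
finger_gap: 0.0576
```

```bash
python3 go.py 0.506 -0.333 0.114 -88;python3 - <<'E'
from h import *
im,m=snap('wrist','w2')
E
```

```text
tool shift mm [ 6.9 -0.2 -7.1] dist 9.9 roll 0.0 | yaw_y -88.0 clock 1.6 j [ 0.49  0.68  0.09  1.74 -0.08  0.73 -0.92] F [-1.1  0.1 -0.9] gap 57.6 tcp [ 0.499  -0.3334  0.107 ]
```

View pics/w2.png

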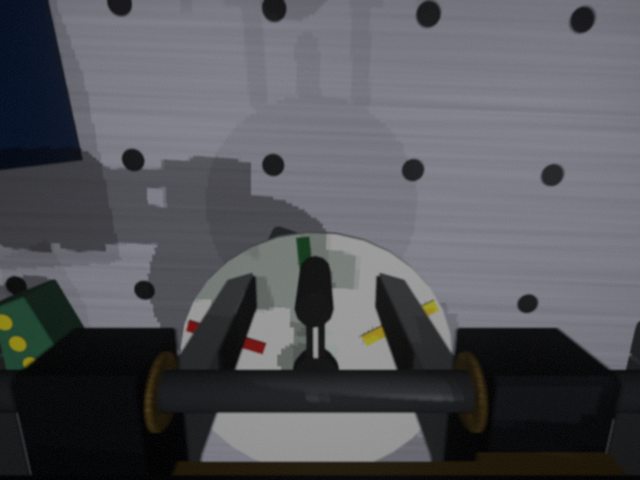

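Call:
send_rows --motion '[0,0,0,0,0,0,0,0]'

```text
clock: 1.85
tcp_pos: [0.5061, -0.3362, 0.1159]
eef_rot: [[0.999, 0.036, 0.004], [0.036, -0.999, -0.003], [0.004, 0.003, -1.0]]
contact_force: [-0.2, -0.2, -0.1]
finger_gap: 0.0455
```

```bash
python3 go.py 0.506 -0.333 0.114 -88
```

```text
tool shift mm [-0.  -3.3  1.9] dist 3.8 roll 0.1 | yaw_y -87.9 clock 1.85 j [ 0.49  0.67  0.09  1.73 -0.08  0.73 -0.92] F [-0.2 -0.2 -0.1] gap 45.5 tcp [ 0.5061 -0.3362  0.1159]
```

Close on the post.

Call:
send_rows --motion '[0,-3,2,0,0,-3,2,0,0,-3,2,0,0,-3,2,0,0,-3,2,0]' --gripper 8 --force 10

```text
clock: 2.35
tcp_pos: [0.5052, -0.3316, 0.1118]
eef_rot: [[0.999, 0.038, 0.001], [0.038, -0.999, -0.001], [0.001, 0.001, -1.0]]
contact_force: [-0.2, 0.4, 2.3]
finger_gap: 0.016
```

```bash
python3 - <<'E'
from h import *
s=status.state();R=s['eef_rot'];p=s['tcp_pos'];print(p,s['finger_gap'],s['contact_force'].round(1))
piv=np.array([.4465,-.3355]); v=p[:2]-piv; a0=np.degrees(np.arctan2(v[1],v[0]));r=np.hypot(*v);print(a0,r)
for da in np.arange(6,80,6):
    a=np.radians(a0+da); q=np.array([piv[0]+.06*np.cos(a),piv[1]+.06*np.sin(a),p[2]])
    print(da,(R.T@(q-p)*1000).round(0)[:2],'roll',-da)
E
```

```text
[ 0.50521623 -0.33163682  0.11175261] 0.015963428294427543 [-0.2  0.4  2.3]
3.764300565047847 0.05884317596172547
6 [ 1. -6.] roll -6
12 [ -1. -12.] roll -12
18 [ -2. -18.] roll -18
24 [ -5. -24.] roll -24
30 [ -8. -30.] roll -30
36 [-11. -35.] roll -36
42 [-15. -40.] roll -42
48 [-20. -44.] roll -48
54 [-25. -48.] roll -54
60 [-30. -51.] roll -60
66 [-36. -54.] roll -66
72 [-42. -56.] roll -72
78 [-48. -57.] roll -78
```

Call:
send_rows --motion '[0,-6,0,-6,-1,-12,0,-12,-2,-18,0,-18,-5,-24,0,-24,-8,-30,0,-30]'

```text
clock: 2.85
tcp_pos: [0.4959, -0.3024, 0.1117]
eef_rot: [[0.845, 0.535, 0.001], [0.535, -0.845, -0.001], [-0.0, 0.001, -1.0]]
contact_force: [0.2, -1.1, 1.2]
finger_gap: 0.0157
```

```bash
cat > lev.py <<'E'
import sys
from h import *
s=status.state();R=s['eef_rot'];p=s['tcp_pos'];print(p,s['finger_gap'],s['contact_force'].round(1),'yaw',np.degrees(np.arctan2(R[1,1],R[0,1])).round(1),'clk',s['clock'])
piv=np.array([.4465,-.3355]); v=p[:2]-piv; a0=np.degrees(np.arctan2(v[1],v[0]));r=np.hypot(*v);print('lever angle world',a0,'value',np.radians(73-a0),r)
for da in [float(x) for x in sys.argv[1:]]:
    a=np.radians(a0+da); q=np.array([piv[0]+.06*np.cos(a),piv[1]+.06*np.sin(a),p[2]])
    print(da,(R.T@(q-p)*1000).round(0)[:2],'roll',-da)
E
python3 lev.py 8 16 24 32 40
```

```text
[ 0.49585557 -0.30236922  0.11171237] 0.015715784166775437 [ 0.2 -1.1  1.2] yaw -57.6 clk 2.85
lever angle world 33.87216712194403 value 0.6829095128921656 0.05944426433448735
8.0 [-0. -8.] roll -8.0
16.0 [ -2. -16.] roll -16.0
24.0 [ -5. -24.] roll -24.0
32.0 [ -9. -32.] roll -32.0
40.0 [-14. -38.] roll -40.0
```

Call:
send_rows --motion '[0,-8,0,-8,-2,-16,0,-16,-5,-24,0,-24,-9,-32,0,-32,-14,-39,0,-40]'

```text
clock: 3.35
tcp_pos: [0.4631, -0.2773, 0.1117]
eef_rot: [[0.302, 0.953, 0.001], [0.953, -0.302, -0.002], [-0.002, 0.001, -1.0]]
contact_force: [0.2, -4.7, 1.2]
finger_gap: 0.0158
```

Call:
send_rows --motion '[0,0,0,0,0,0,0,0]'

```text
clock: 3.55
tcp_pos: [0.463, -0.2773, 0.1117]
eef_rot: [[0.31, 0.951, -0.0], [0.951, -0.31, -0.001], [-0.001, 0.0, -1.0]]
contact_force: [-2.0, -2.8, 4.3]
finger_gap: 0.0156
```

```bash
python3 lev.py 3
```

```text
[ 0.46300553 -0.2772695   0.11165065] 0.015603894387640888 [-2.  -2.8  4.3] yaw -18.1 clk 3.55
lever angle world 74.1745362503603 value -0.020499524752815752 0.060524573310981385
3.0 [-1. -3.] roll -3.0
```

Call:
send_rows --motion '[0,-4,0,0,0,-4,0,0]'

```text
clock: 3.75
tcp_pos: [0.4624, -0.277, 0.1118]
eef_rot: [[0.309, 0.951, 0.006], [0.951, -0.309, -0.003], [-0.001, 0.007, -1.0]]
contact_force: [3.8, -5.6, -2.2]
finger_gap: 0.0158
```

Call:
send_rows --motion '[0,0,0,0,0,0,0,0,0,0,0,0]' --gripper 50

```text
clock: 4.05
tcp_pos: [0.4589, -0.2739, 0.1109]
eef_rot: [[0.307, 0.952, -0.001], [0.952, -0.307, 0.001], [0.001, -0.002, -1.0]]
contact_force: [0.1, -0.0, 0.7]
finger_gap: 0.0363
```

Call:
send_rows --motion '[0,0,-50,0,0,0,-100,0,-15,0,-150,0,-15,0,-150,0]'

```text
clock: 4.45
tcp_pos: [0.4575, -0.292, 0.2671]
eef_rot: [[0.309, 0.951, 0.009], [0.951, -0.309, -0.006], [-0.003, 0.011, -1.0]]
contact_force: [0.2, -1.0, -0.6]
finger_gap: 0.0501
```

```bash
python3 - <<'E'
from h import *
im,m=snap('wrist','w3'); print(status.state()['tcp_pos'])
snap('side','side3')
E
python3 go.py 0.47 0.06 0.29 -80
```

```text
[ 0.45606963 -0.29065341  0.26442765]
tool shift mm [337.1 -93.  -28.2] dist 350.8 roll 62.1 | yaw_y -17.9 clock 4.55 j [ 0.74  0.42 -0.32  1.75  0.16  1.    0.04] F [-0.1  1.2 -1. ] gap 49.8 tcp [ 0.4549 -0.2894  0.2621]
```

View pics/w3.png

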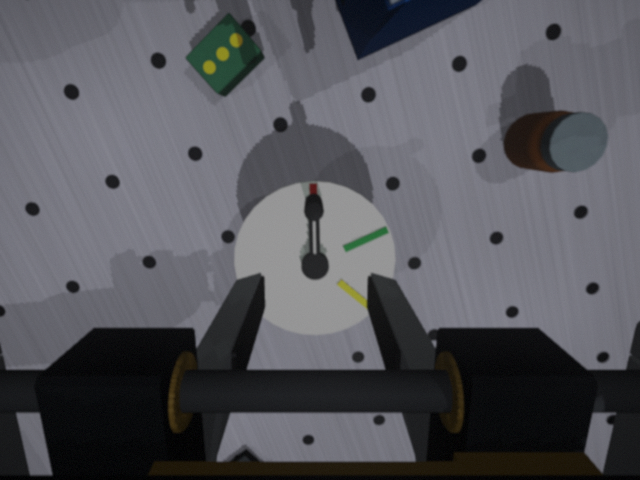

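```bash
python3 go.py 0.51 0.11 0.30 -83
```

```text
tool shift mm [397.  -70.3 -38.1] dist 405.0 roll 65.1 | yaw_y -17.9 clock 4.55 j [ 0.74  0.42 -0.32  1.75  0.16  1.    0.04] F [-0.1  1.2 -1. ] gap 49.8 tcp [ 0.4549 -0.2894  0.2621]
```

Call:
send_rows --motion '[30,-3,-38,8,70,-10,-38,16,115,-20,-38,25,160,-28,-38,33,205,-36,-38,40]'

```text
clock: 5.05
tcp_pos: [0.4816, -0.083, 0.2972]
eef_rot: [[0.847, 0.531, -0.004], [0.531, -0.847, 0.001], [-0.003, -0.003, -1.0]]
contact_force: [0.2, -0.1, 0.0]
finger_gap: 0.0496
```

```bash
python3 go.py 0.51 0.11 0.30 -83
```

```text
tool shift mm [ 126.7 -148.4   -2.8] dist 195.1 roll 25.1 | yaw_y -57.9 clock 5.05 j [ 0.3   0.3  -0.25  1.82  0.08  1.04 -0.99] F [ 0.2 -0.1  0. ] gap 49.6 tcp [ 0.4816 -0.083   0.2972]
```

Call:
send_rows --motion '[32,-38,-3,8,64,-76,-3,16,96,-112,-3,25,124,-145,-3,25,124,-145,-3,25]'

```text
clock: 5.55
tcp_pos: [0.5081, 0.1123, 0.3002]
eef_rot: [[0.99, 0.14, -0.004], [0.14, -0.99, 0.004], [-0.004, -0.004, -1.0]]
contact_force: [-0.2, 0.6, 0.3]
finger_gap: 0.0499
```

```bash
python3 - <<'E'
from h import *
im,m=snap('wrist','w4'); print(status.state()['tcp_pos'])
E
```

```text
[0.50820378 0.1092205  0.30010082]
```

View pics/w4.png

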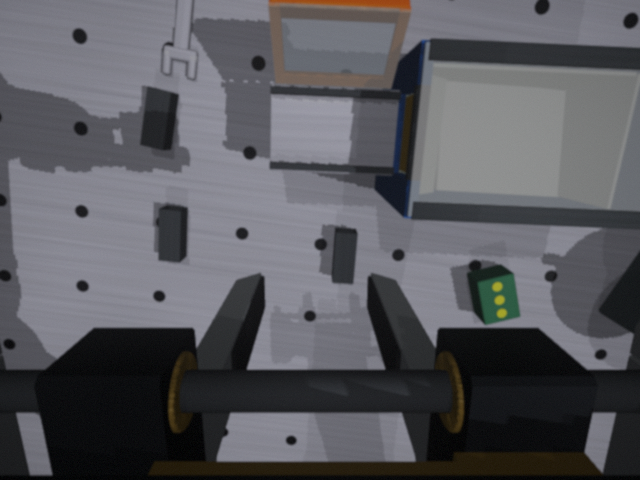

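```bash
python3 - <<'E'
from h import *
crop('w4',255,70,200,150,4,'k1'); crop('w4',120,75,80,60,10,'k2'); crop('w4',140,190,80,80,8,'k3'); crop('w4',310,215,80,80,8,'k4')
E
```

```text
(no output)
```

View pics/k1.png

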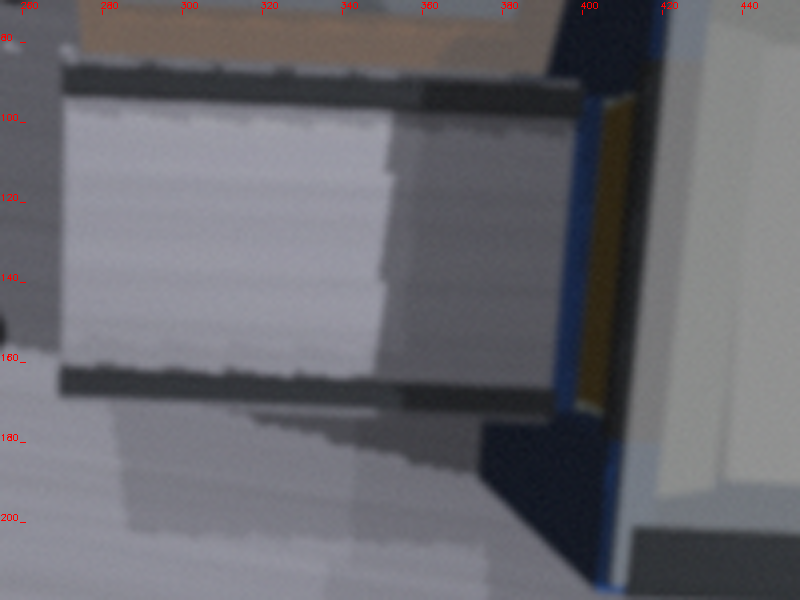

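View pics/k2.png

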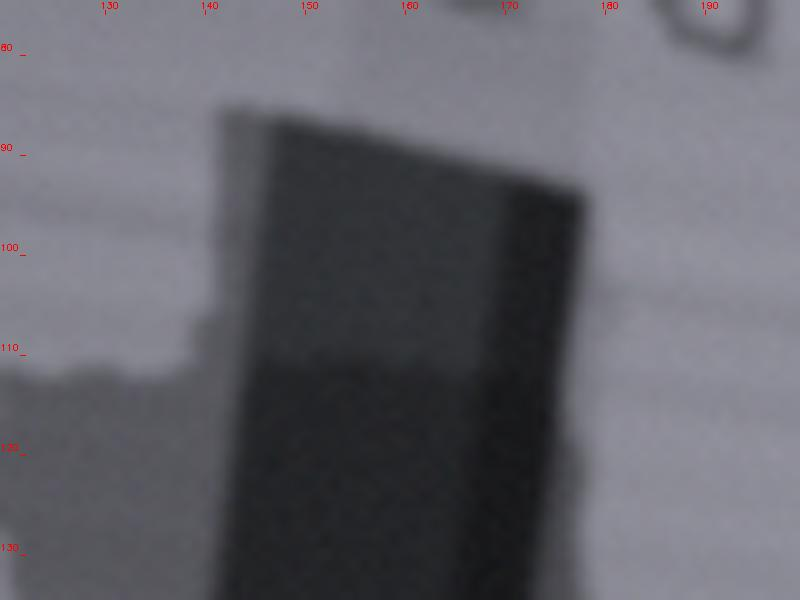

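View pics/k3.png

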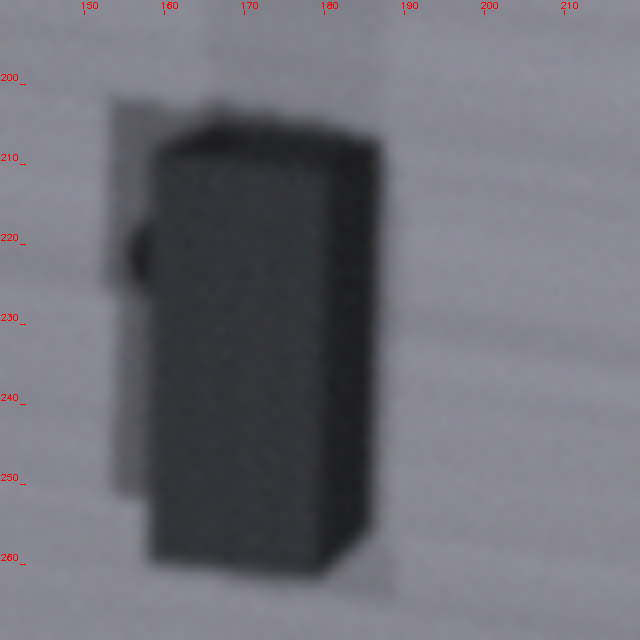

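View pics/k4.png

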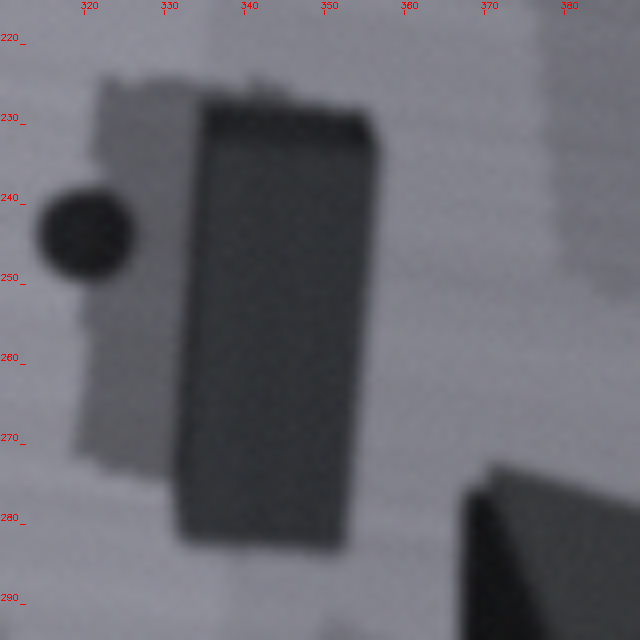

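```bash
python3 - <<'E'
from h import *
np.set_printoptions(precision=4,suppress=True)
f=lambda x,y,z:onz('w4',255+x/4-.4,70+y/4-.4,z)
po=f(62,65,.113);pi=f(63,95,.113);mi=f(60,367,.113);mo=f(58,397,.113)
pf=f(581,100,.113);mf=f(553,400,.113);
p_=(po+pi)/2;m_=(mo+mi)/2
print('outer end rails',po,pi,mi,mo,'width in',np.linalg.norm(pi-mi))
print('front',pf,mf)
u=(p_-m_);u/=np.linalg.norm(u);print('x axis yaw',np.degrees(np.arctan2(u[1],u[0])))
for a,b in((p_,pf),(m_,mf)):
    d=a-b;print('rail len',np.linalg.norm(d),'yaw',np.degrees(np.arctan2(-d[0],d[1])))
print('org',(pf+mf)/2, 'end mid',(p_+m_)/2)
T={'B':[(148,87.0),(170.5,92.5)],}
for n,q in {'A':[(159.5,209.0),(181,209.5),(180.5,262.0),(159,259.8)],'C':[(334.7,233),(356.5,233),(352,283.5),(332,282.5)]}.items():
    P=[onz('w4',x-.4,y-.4,.026) for x,y in q]
    print(n,P,np.linalg.norm(P[1]-P[2]),np.linalg.norm(P[0]-P[1]),np.mean(P,0))
crop('w4',130,80,60,80,8,'k2')
E
```

```text
outer end rails [0.617 0.169 0.113] [0.6109 0.1681 0.113 ] [0.5523 0.1623 0.113 ] [0.5455 0.162  0.113 ] width in 0.058874936012218694
front [0.6258 0.0552 0.113 ] [0.5608 0.0489 0.113 ]
x axis yaw 5.658374418143079
rail len 0.11401799486901246 yaw 5.951878696474549
rail len 0.11386204942985946 yaw 6.020521317288279
org [0.5933 0.052  0.113 ] end mid [0.5814 0.1654 0.113 ]
A [array([0.473 , 0.2943, 0.026 ]), array([0.476 , 0.2692, 0.026 ]), array([0.4111, 0.2664, 0.026 ]), array([0.4102, 0.2924, 0.026 ])] 0.06500306312636549 0.025221093980407408 [0.4426 0.2806 0.026 ]
C [array([0.4734, 0.0864, 0.026 ]), array([0.4771, 0.0607, 0.026 ]), array([0.4132, 0.0556, 0.026 ]), array([0.411 , 0.0801, 0.026 ])] 0.0641285642188054 0.02591983872710483 [0.4437 0.0707 0.026 ]
```

View pics/k2.png

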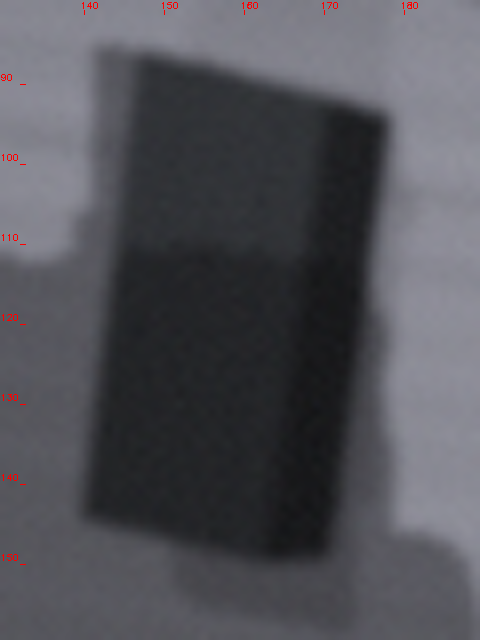

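```bash
python3 - <<'E'
from h import *
P=[onz('w4',x-.4,y-.4,.026) for x,y in [(147,87),(170,92.5),(163.5,150),(140.5,144.7)]]
print(P,np.linalg.norm(P[1]-P[2]),np.linalg.norm(P[0]-P[1]),np.mean(P,0)); d=P[1]-P[2]+P[0]-P[3];print(np.degrees(np.arctan2(d[1],d[0])))
E
python3 go.py 0.4435 0.0705 0.01 -85
```

```text
[array([0.6060181 , 0.31300342, 0.026     ]), array([0.60387026, 0.28796911, 0.026     ]), array([0.54151392, 0.29243447, 0.026     ]), array([0.54372012, 0.31836121, 0.026     ])] 0.06251601451345838 0.02512628399669254 [0.5737806  0.30294205 0.026     ]
-4.505771100935564
tool shift mm [-68.2  30.  290.3] dist 299.7 roll 3.0 | yaw_y -82.0 clock 5.6 j [-0.1   0.35 -0.23  1.74  0.09  1.07 -1.79] F [-0.   0.8  0. ] gap 49.9 tcp [0.5082 0.1092 0.3001]
```

Call:
send_rows --motion '[-35,15,20,3,-68,30,60,3,-68,30,110,3,-68,30,160,3,-68,30,210,3]' --gripper 60

```text
clock: 6.1
tcp_pos: [0.4449, 0.0633, 0.0933]
eef_rot: [[0.997, 0.076, -0.001], [0.076, -0.997, -0.001], [-0.001, 0.001, -1.0]]
contact_force: [1.6, 0.0, 0.5]
finger_gap: 0.0596
```

Call:
send_rows --motion '[0,0,0,0,0,0,0,0,0,0,0,0]'

```text
clock: 6.4
tcp_pos: [0.4479, 0.0652, 0.0974]
eef_rot: [[0.997, 0.077, 0.004], [0.077, -0.997, 0.0], [0.004, -0.0, -1.0]]
contact_force: [-0.0, -0.3, -0.8]
finger_gap: 0.0602
```

```bash
python3 go.py 0.4435 0.0705 0.01 -85;python3 - <<'E'
from h import *
im,m=snap('wrist','w5')
E
```

```text
tool shift mm [-4.3 -5.7 87.4] dist 87.7 roll -0.6 | yaw_y -85.6 clock 6.4 j [-0.1   0.54 -0.15  2.16  0.18  0.46 -1.88] F [-0.  -0.3 -0.8] gap 60.2 tcp [0.4479 0.0652 0.0974]
```

View pics/w5.png

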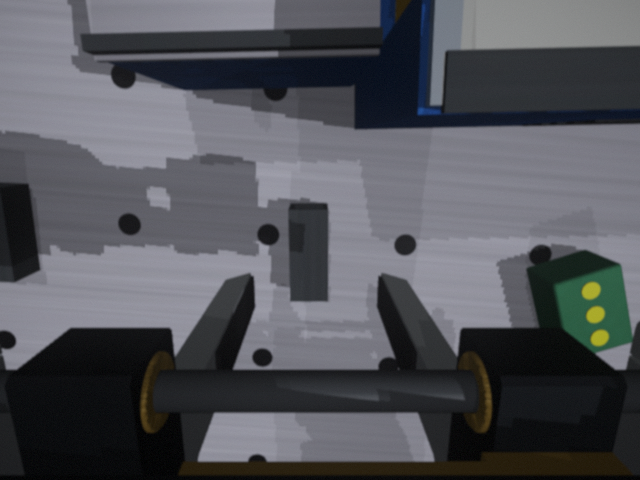

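```bash
python3 - <<'E'
from h import *
P=[onz('w5',x,y,.026) for x,y in [(289.5,210),(327,210),(328,300),(290.5,300.5)]]
print(P,np.linalg.norm(P[1]-P[2]),np.linalg.norm(P[0]-P[1]),np.mean(P,0)); d=P[1]-P[2]+P[0]-P[3];print(np.degrees(np.arctan2(d[1],d[0])))
E
```

```text
[array([0.47397706, 0.08440474, 0.026     ]), array([0.4758494 , 0.06015785, 0.026     ]), array([0.41337705, 0.05419553, 0.026     ]), array([0.41101783, 0.0799025 , 0.026     ])] 0.06275622971248175 0.024319082532200952 [0.44355533 0.06966515 0.026     ]
4.769053284924295
```

Call:
send_rows --motion '[-4,-5,40,0,-4,-5,75,0,-4,-5,87,0,-4,-5,87,0,-4,-5,87,0]'

```text
clock: 6.95
tcp_pos: [0.4438, 0.0702, 0.0101]
eef_rot: [[0.997, 0.077, 0.004], [0.077, -0.997, 0.001], [0.004, -0.001, -1.0]]
contact_force: [-0.2, 1.1, 0.4]
finger_gap: 0.0599
```

```bash
python3 go.py 0.4435 0.070 0.01 -85
```

```text
tool shift mm [-0.3  0.1  0.1] dist 0.4 roll -0.6 | yaw_y -85.6 clock 6.95 j [-0.12  0.71 -0.14  2.21  0.4   0.23 -2.11] F [-0.2  1.1  0.4] gap 59.9 tcp [0.4438 0.0702 0.0101]
```

Call:
send_rows --motion '[0,0,0,0,0,0,0,0,0,0,0,0,0,0,0,0,0,0,0,0]' --gripper 18 --force 35

```text
clock: 7.45
tcp_pos: [0.4422, 0.07, 0.0086]
eef_rot: [[0.997, 0.078, 0.0], [0.078, -0.997, -0.0], [0.0, 0.0, -1.0]]
contact_force: [-0.1, -0.7, 4.3]
finger_gap: 0.0259
```

Call:
send_rows --motion '[0,0,-40,0,0,0,-80,0,0,0,-120,0,0,0,-160,0,0,0,-180,0]'

```text
clock: 7.95
tcp_pos: [0.443, 0.0703, 0.1912]
eef_rot: [[0.997, 0.078, 0.004], [0.078, -0.997, 0.001], [0.004, -0.001, -1.0]]
contact_force: [0.5, 0.3, -1.7]
finger_gap: 0.0258
```

```bash
cat >> go.py <<'E'
E
cat > mach.py <<'E'
# mach.py mx my z yaw(tool x axis rel. machine y =0 -> yaw_y=6): target in machine coords mm
import sys,subprocess
from h import *
mx,my,z=[float(v)/1000 for v in sys.argv[1:4]]
O=np.array([.5925,.0525]);t=np.radians(6)
X=np.array([np.cos(t),np.sin(t)]);Y=np.array([-np.sin(t),np.cos(t)])
w=O+mx*X+my*Y
print('world',w.round(4))
subprocess.run(['python3','go.py',str(w[0]),str(w[1]),str(z),'6'])
E
python3 mach.py 0 50 200
```

```text
tool shift mm [146.3 -20.6  -8.3] dist 148.0 roll 88.5 | yaw_y -85.5 clock 7.95 j [ 0.07  0.38 -0.39  2.07  0.22  0.72 -1.95] F [ 0.5  0.3 -1.7] gap 25.8 tcp [0.443  0.0703 0.1912]
world [0.5873 0.1022]
```

Call:
send_rows --motion '[30,-4,-9,-8.5,60,-8,-9,-17,90,-12,-9,-25.5,120,-16,-9,-34,146,-20,-9,-42]'

```text
clock: 8.45
tcp_pos: [0.587, 0.1012, 0.1968]
eef_rot: [[0.685, 0.729, -0.001], [0.729, -0.685, -0.0], [-0.001, -0.001, -1.0]]
contact_force: [-0.2, 1.0, -1.4]
finger_gap: 0.0256
```

Call:
send_rows --motion '[0,0,0,-8.5,0,0,0,-17,0,0,0,-25.5,0,0,0,-34,0,0,0,-42]'

```text
clock: 8.95
tcp_pos: [0.5854, 0.101, 0.1967]
eef_rot: [[0.021, 1.0, -0.002], [1.0, -0.021, -0.0], [-0.0, -0.002, -1.0]]
contact_force: [-0.3, -0.0, -2.0]
finger_gap: 0.0254
```

Call:
send_rows --motion '[0,0,0,-7.5,0,0,0,-7.5,0,0,0,-7.5]'

```text
clock: 9.25
tcp_pos: [0.5857, 0.101, 0.1968]
eef_rot: [[-0.101, 0.995, -0.001], [0.995, 0.101, -0.0], [0.0, -0.001, -1.0]]
contact_force: [0.6, 0.5, -1.0]
finger_gap: 0.0259
```

```bash
python3 mach.py 0 50 117; python3 - <<'E'
from h import *
im,m=snap('wrist','w6')
E
```

```text
tool shift mm [ 1.1  1.8 79.8] dist 79.9 roll -0.2 | yaw_y 5.8 clock 9.25 j [ 0.26  0.67 -0.79  1.67  0.53  1.03 -0.61] F [ 0.6  0.5 -1. ] gap 25.9 tcp [0.5857 0.101  0.1968]
world [0.5873 0.1022]
```

View pics/w6.png

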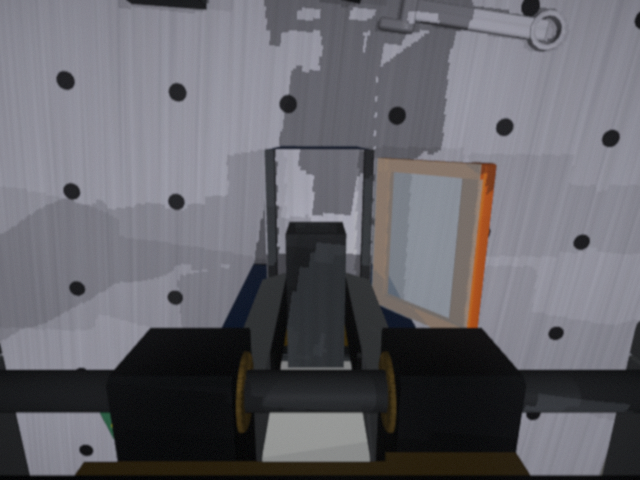

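```bash
python3 - <<'E'
from h import *
a=onz('w6',266,149,.113);b=onz('w6',374.5,150,.113);print(a,b,np.linalg.norm(a-b))
O=np.array([.5925,.0525]);t=np.radians(6)
M=np.array([[np.cos(t),np.sin(t)],[-np.sin(t),np.cos(t)]])
print('machine',M@(a[:2]-O),M@(b[:2]-O))
crop('w6',240,130,160,120,5,'k5')
E
```

```text
[0.54690673 0.16293109 0.113     ] [0.61764792 0.16942743 0.113     ] 0.0710388561442923
machine [-0.03380031  0.11459193] [0.03723241 0.11365822]
```

View pics/k5.png

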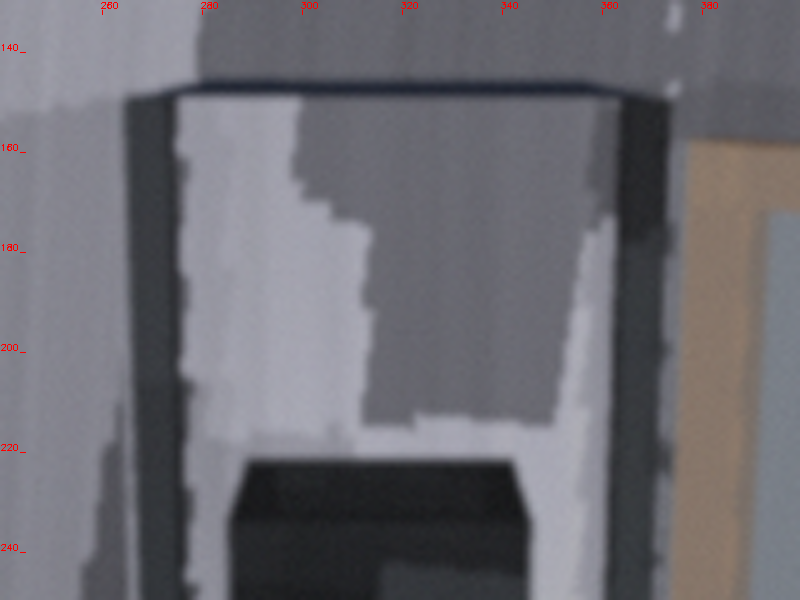

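Call:
send_rows --motion '[1,3,40,0,1,3,65,0,1,3,75,0,1,3,75,0,1,3,75,0]'

```text
clock: 9.8
tcp_pos: [0.5896, 0.1032, 0.1233]
eef_rot: [[-0.103, 0.995, 0.001], [0.995, 0.103, 0.001], [0.0, 0.002, -1.0]]
contact_force: [0.9, 1.0, -1.6]
finger_gap: 0.0257
```

```bash
python3 mach.py 1 50 116
```

```text
tool shift mm [-0.7 -1.5  7.3] dist 7.5 roll -0.1 | yaw_y 5.9 clock 9.8 j [ 0.22  0.75 -0.73  1.73  0.62  0.9  -0.67] F [ 0.9  1.  -1.6] gap 25.7 tcp [0.5896 0.1032 0.1233]
world [0.5883 0.1023]
```

Call:
send_rows --motion '[0,-1,4,0,0,-1,7,0,0,-1,8,0,0,-1,8,0]'

```text
clock: 10.2
tcp_pos: [0.588, 0.1024, 0.1144]
eef_rot: [[-0.104, 0.995, 0.0], [0.995, 0.104, -0.0], [-0.0, 0.0, -1.0]]
contact_force: [-0.4, 0.3, -1.6]
finger_gap: 0.0258
```

```bash
python3 mach.py 1 50 116
```

```text
tool shift mm [-0.1  0.2 -1.6] dist 1.6 roll -0.1 | yaw_y 5.9 clock 10.2 j [ 0.21  0.76 -0.72  1.74  0.63  0.88 -0.68] F [-0.4  0.3 -1.6] gap 25.8 tcp [0.588  0.1024 0.1144]
world [0.5883 0.1023]
```

Call:
send_rows --motion '[0,0,0,0,0,0,0,0,0,0,0,0,0,0,-20,0,0,0,-60,0]' --gripper 38

```text
clock: 10.7
tcp_pos: [0.586, 0.1015, 0.1725]
eef_rot: [[-0.104, 0.995, -0.006], [0.995, 0.104, -0.001], [-0.001, -0.006, -1.0]]
contact_force: [0.9, -0.8, 0.5]
finger_gap: 0.0381
```

```bash
python3 mach.py 1 105 116; python3 - <<'E'
from h import *
im,m=snap('wrist','w7')
E
```

```text
tool shift mm [55.6  2.7 56.4] dist 79.3 roll -0.0 | yaw_y 6.0 clock 10.7 j [ 0.24  0.69 -0.77  1.69  0.56  0.99 -0.62] F [ 0.9 -0.8  0.5] gap 38.1 tcp [0.586  0.1015 0.1725]
world [0.5825 0.157 ]
```

View pics/w7.png

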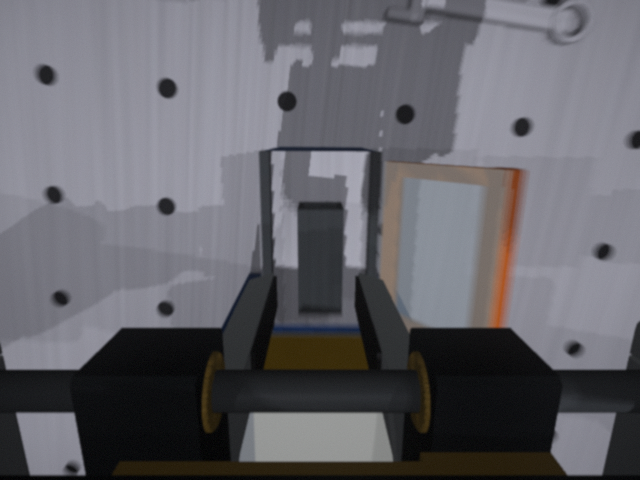

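Call:
send_rows --motion '[30,1,0,0,57,3,15,0,57,3,45,0,57,3,59,0,57,3,59,0]' --gripper 14

```text
clock: 11.25
tcp_pos: [0.5837, 0.158, 0.1132]
eef_rot: [[-0.103, 0.995, -0.004], [0.995, 0.103, -0.002], [-0.002, -0.004, -1.0]]
contact_force: [0.3, 0.2, -0.3]
finger_gap: 0.0144
```

```bash
python3 mach.py 1 20 113
```

```text
tool shift mm [-85.9  -1.2   0.4] dist 85.9 roll -0.1 | yaw_y 5.9 clock 11.25 j [ 0.11  0.77 -0.71  1.72  0.63  0.9  -0.76] F [ 0.3  0.2 -0.3] gap 14.4 tcp [0.5837 0.158  0.1132]
world [0.5914 0.0725]
```

Call:
send_rows --motion '[-18,0,0,0,-36,0,0,0,-54,0,0,0,-72,0,0,0,-86,0,0,0]'

```text
clock: 11.75
tcp_pos: [0.5949, 0.0721, 0.1164]
eef_rot: [[-0.102, 0.995, 0.002], [0.995, 0.102, -0.0], [-0.0, 0.002, -1.0]]
contact_force: [0.2, 0.1, -0.1]
finger_gap: 0.014
```

Call:
send_rows --motion '[0,0,0,0,0,0,0,0,0,0,0,0]'

```text
clock: 12.05
tcp_pos: [0.594, 0.0752, 0.1157]
eef_rot: [[-0.105, 0.994, 0.0], [0.994, 0.105, 0.001], [0.001, 0.001, -1.0]]
contact_force: [-0.5, 0.0, 0.0]
finger_gap: 0.014
```

```bash
python3 mach.py 1 20 113; python3 - <<'E'
from h import *
im,m=snap('wrist','w8')
E
```

```text
tool shift mm [-2.4 -2.8  2.7] dist 4.6 roll 0.0 | yaw_y 6.0 clock 12.05 j [ 0.26  0.76 -0.73  1.74  0.63  0.89 -0.64] F [-0.5  0.   0. ] gap 14.0 tcp [0.594  0.0752 0.1157]
world [0.5914 0.0725]
```

View pics/w8.png

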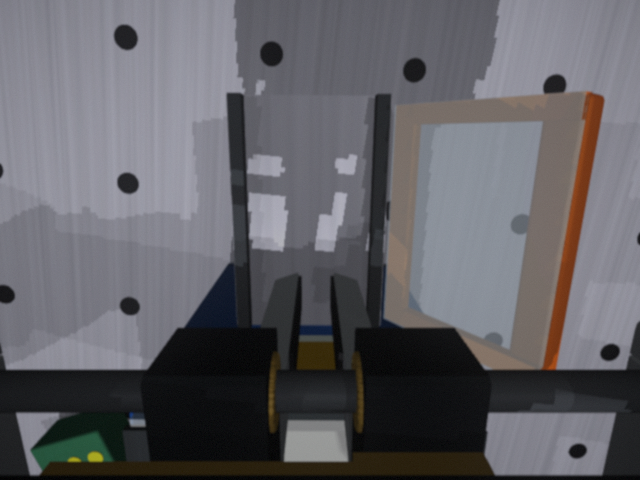

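Call:
send_rows --motion '[20,0,-40,0,40,0,-90,0,40,0,-130,0,40,0,-130,0]' --gripper 60

```text
clock: 12.5
tcp_pos: [0.5926, 0.1183, 0.2517]
eef_rot: [[-0.107, 0.994, 0.011], [0.994, 0.107, 0.004], [0.003, 0.011, -1.0]]
contact_force: [0.3, 0.7, 0.6]
finger_gap: 0.0426
```

```bash
python3 - <<'E'
from h import *
snap('scene','scene9');snap('wrist','w9');snap('side','side9')
crop('scene9',230,190,200,150,4,'c9')
E
```

```text
(no output)
```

View pics/c9.png

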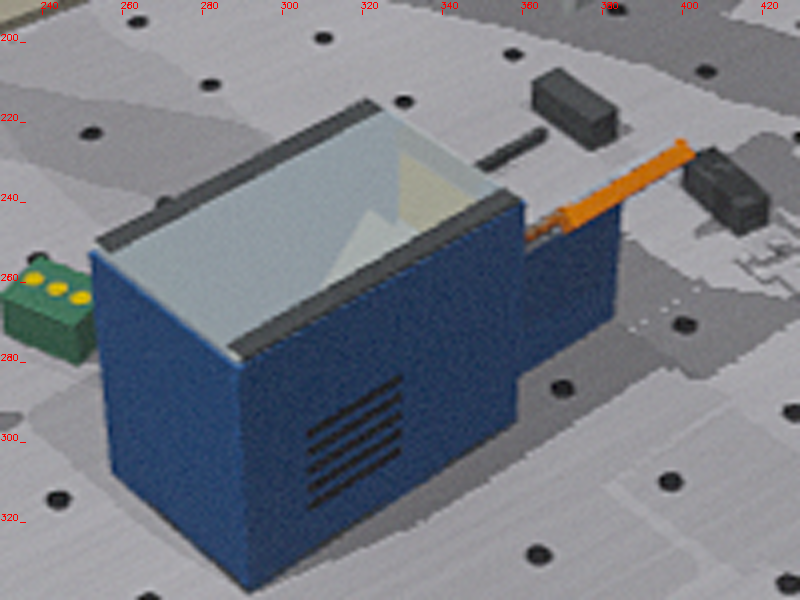

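View pics/w9.png

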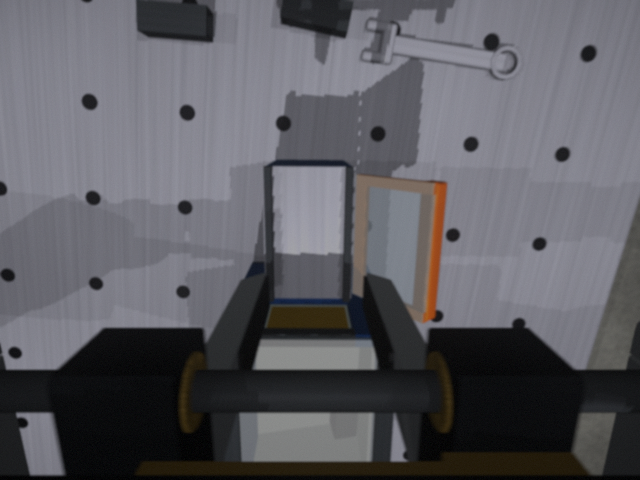

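View pics/side9.png

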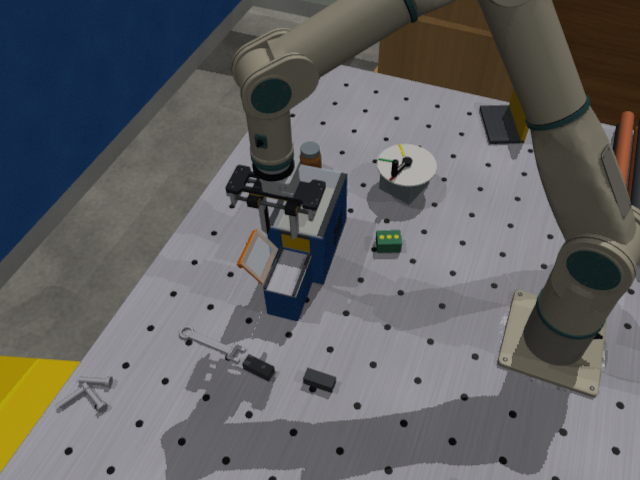

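```bash
python3 go.py 0.4425 0.281 0.15 92.5
```

```text
tool shift mm [ 181.7 -128.4   94.8] dist 241.9 roll -86.5 | yaw_y 6.0 clock 12.65 j [ 0.25  0.63 -0.82  1.6   0.49  1.13 -0.58] F [0.2 1.1 0.3] gap 54.7 tcp [0.5893 0.1138 0.2448]
```

Call:
send_rows --motion '[30,-20,0,-8.5,60,-42,10,-17,90,-64,30,-25.5,120,-85,50,-34,150,-107,75,-42]'

```text
clock: 13.15
tcp_pos: [0.4663, 0.252, 0.1685]
eef_rot: [[-0.746, 0.666, -0.001], [0.666, 0.746, -0.0], [0.001, -0.001, -1.0]]
contact_force: [0.5, -0.0, -0.0]
finger_gap: 0.06
```

```bash
python3 go.py 0.4425 0.281 0.14 92.5
```

```text
tool shift mm [37.1  5.8 28.5] dist 47.1 roll -44.2 | yaw_y 48.3 clock 13.15 j [ 0.06  0.68 -0.96  1.87  0.68  0.96 -0.38] F [ 0.5 -0.  -0. ] gap 60.0 tcp [0.4663 0.252  0.1685]
```

Call:
send_rows --motion '[8,1,6,-8.5,16,2,12,-17,24,4,18,-25.5,32,5,24,-34,37,6,28,-42]'

```text
clock: 13.65
tcp_pos: [0.4428, 0.2805, 0.1403]
eef_rot: [[-1.0, -0.006, -0.003], [-0.006, 1.0, -0.002], [0.003, -0.002, -1.0]]
contact_force: [-0.8, -0.2, 0.1]
finger_gap: 0.0599
```

Call:
send_rows --motion '[0,0,0,-2,0,0,0,-2,0,0,0,-2]'

```text
clock: 13.95
tcp_pos: [0.4444, 0.2805, 0.1419]
eef_rot: [[-1.0, -0.031, -0.001], [-0.031, 1.0, -0.001], [0.001, -0.001, -1.0]]
contact_force: [0.6, 0.4, 1.2]
finger_gap: 0.0603
```

```bash
python3 go.py 0.4425 0.281 0.01 92.5; python3 - <<'E'
from h import *
im,m=snap('wrist','w10')
E
```

```text
tool shift mm [  1.8   0.6 131.9] dist 131.9 roll -0.7 | yaw_y 91.8 clock 13.95 j [ 0.06  0.79 -1.11  1.91  0.85  1.01  0.15] F [0.6 0.4 1.2] gap 60.3 tcp [0.4444 0.2805 0.1419]
```

View pics/w10.png

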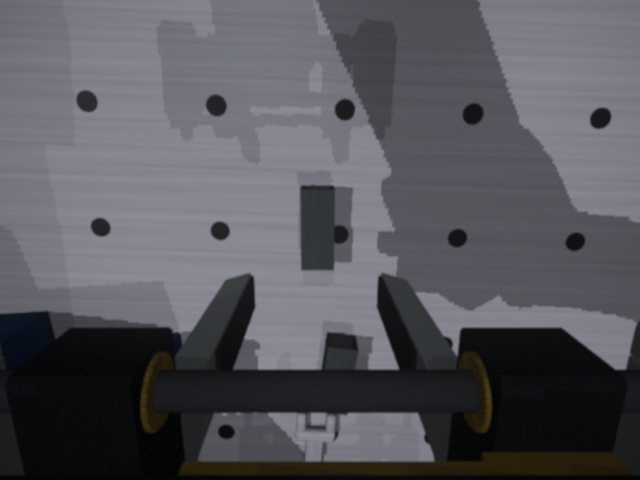

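```bash
python3 - <<'E'
from h import *
crop('w10',280,165,80,120,6,'k10')
P=[onz('w10',x,y,.026) for x,y in [(301,187),(333.5,187),(334,269.5),(301,269.5)]]
print(P,np.linalg.norm(P[1]-P[2]),np.linalg.norm(P[0]-P[1]),np.mean(P,0)); d=P[1]-P[2]+P[0]-P[3];print(np.degrees(np.arctan2(d[1],d[0])))
E
```

```text
[array([0.40840478, 0.2685963 , 0.026     ]), array([0.40764134, 0.29303142, 0.026     ]), array([0.47302732, 0.29622293, 0.026     ]), array([0.47384661, 0.27002553, 0.026     ])] 0.0654638232111598 0.024447047330737753 [0.44073001 0.28196905 0.026     ]
-177.9771979156284
```

View pics/k10.png

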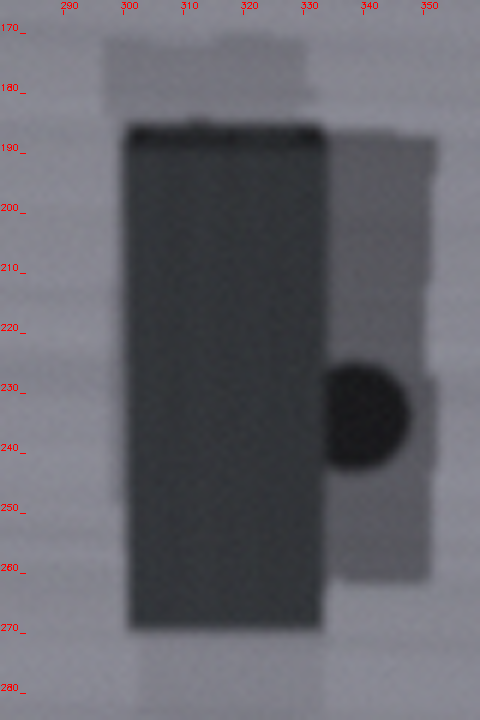

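Call:
send_rows --motion '[2,1,40,0,2,1,80,0,2,1,115,0,2,1,131,0,2,1,131,0]'

```text
clock: 14.5
tcp_pos: [0.4414, 0.2806, 0.0094]
eef_rot: [[-0.999, -0.033, -0.003], [-0.033, 0.999, -0.003], [0.003, -0.003, -1.0]]
contact_force: [0.5, 0.2, 0.1]
finger_gap: 0.0597
```

```bash
python3 go.py 0.442 0.2815 0.01 92.5
```

```text
tool shift mm [-0.6  0.9 -0.6] dist 1.2 roll -0.6 | yaw_y 91.9 clock 14.5 j [-0.06  0.96 -0.92  1.99  1.11  0.82 -0.05] F [0.5 0.2 0.1] gap 59.7 tcp [0.4414 0.2806 0.0094]
```

Call:
send_rows --motion '[0,1,0,0,0,1,0,0,0,1,0,0,0,1,0,0,0,1,0,0]' --gripper 18 --force 35

```text
clock: 15.0
tcp_pos: [0.4428, 0.283, 0.012]
eef_rot: [[-0.999, -0.034, 0.001], [-0.034, 0.999, 0.0], [-0.001, 0.0, -1.0]]
contact_force: [0.6, -0.6, 3.3]
finger_gap: 0.0255
```

Call:
send_rows --motion '[0,0,-40,0,0,0,-80,0,0,0,-120,0,0,0,-160,0,0,0,-190,0]'

```text
clock: 15.5
tcp_pos: [0.4423, 0.2834, 0.2037]
eef_rot: [[-0.999, -0.034, 0.001], [-0.034, 0.999, 0.001], [-0.001, 0.001, -1.0]]
contact_force: [1.1, -0.5, -2.1]
finger_gap: 0.0258
```

```bash
python3 mach.py 1 50 200
```

```text
tool shift mm [-139.7 -186.     3.7] dist 232.6 roll 86.0 | yaw_y 92.0 clock 15.5 j [ 0.09  0.71 -1.17  1.85  0.73  1.1   0.24] F [ 1.1 -0.5 -2.1] gap 25.8 tcp [0.4423 0.2834 0.2037]
world [0.5883 0.1023]
```

Call:
send_rows --motion '[-14,-18,2,8.5,-28,-37,3,17,-42,-56,3,25.5,-56,-75,3,34,-70,-93,3,42.5]'

```text
clock: 16.0
tcp_pos: [0.5157, 0.1912, 0.1983]
eef_rot: [[-0.756, 0.655, -0.0], [0.655, 0.756, -0.0], [-0.0, -0.0, -1.0]]
contact_force: [-0.3, 1.0, 0.2]
finger_gap: 0.0254
```

```bash
python3 mach.py 1 50 200
```

```text
tool shift mm [-113.   -19.7   -1.6] dist 114.8 roll 43.1 | yaw_y 49.1 clock 16.0 j [ 0.2   0.66 -0.98  1.79  0.63  1.04 -0.17] F [-0.3  1.   0.2] gap 25.4 tcp [0.5157 0.1912 0.1983]
world [0.5883 0.1023]
```

Call:
send_rows --motion '[-22,-4,-1,8.5,-45,-8,-1,17,-68,-12,-1,25.5,-91,-16,-1,34,-113,-19,-1,42.5]'

```text
clock: 16.5
tcp_pos: [0.5892, 0.1034, 0.1993]
eef_rot: [[-0.115, 0.993, -0.0], [0.993, 0.115, -0.0], [-0.0, -0.0, -1.0]]
contact_force: [-0.3, 0.8, -0.1]
finger_gap: 0.0252
```

Call:
send_rows --motion '[0,0,0,0.6,0,0,0,0.6,0,0,0,0.6]'

```text
clock: 16.8
tcp_pos: [0.5878, 0.1061, 0.1994]
eef_rot: [[-0.115, 0.993, -0.001], [0.993, 0.115, 0.001], [0.001, -0.001, -1.0]]
contact_force: [-0.4, 0.1, -0.3]
finger_gap: 0.0255
```

```bash
python3 mach.py 1 50 119; python3 - <<'E'
from h import *
im,m=snap('wrist','w11')
E
```

```text
tool shift mm [-3.9  0.  80.4] dist 80.5 roll 0.6 | yaw_y 6.6 clock 16.8 j [ 0.24  0.66 -0.77  1.66  0.52  1.03 -0.58] F [-0.4  0.1 -0.3] gap 25.5 tcp [0.5878 0.1061 0.1994]
world [0.5883 0.1023]
```

View pics/w11.png

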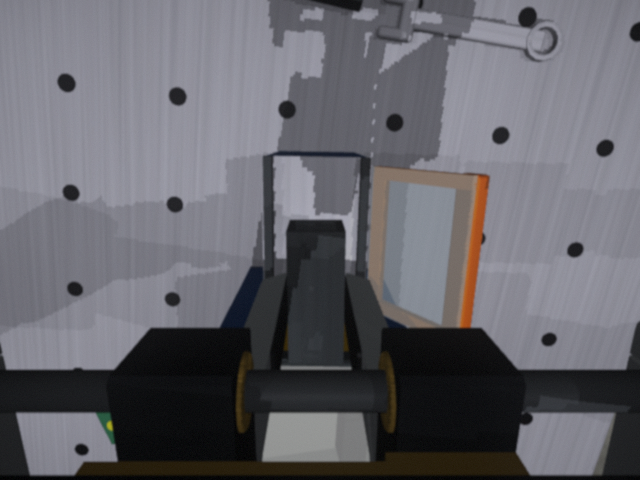

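Call:
send_rows --motion '[-4,0,40,0.6,-4,0,65,0.6,-4,0,77,0.6,-4,0,77,0.6,-4,0,77,0.6]'

```text
clock: 17.35
tcp_pos: [0.5898, 0.1017, 0.1233]
eef_rot: [[-0.102, 0.995, 0.001], [0.995, 0.102, 0.001], [0.001, 0.001, -1.0]]
contact_force: [-0.9, 0.3, -0.3]
finger_gap: 0.0256
```

```bash
python3 mach.py 1 50 117
```

```text
tool shift mm [ 0.8 -1.5  6.3] dist 6.5 roll -0.2 | yaw_y 5.8 clock 17.35 j [ 0.21  0.75 -0.71  1.73  0.6   0.89 -0.66] F [-0.9  0.3 -0.3] gap 25.6 tcp [0.5898 0.1017 0.1233]
world [0.5883 0.1023]
```

Call:
send_rows --motion '[0,-1,4,0,0,-1,6,0,0,-1,6,0,0,-1,6,0]'

```text
clock: 17.75
tcp_pos: [0.5888, 0.1007, 0.1169]
eef_rot: [[-0.1, 0.995, 0.001], [0.995, 0.1, 0.0], [0.0, 0.001, -1.0]]
contact_force: [-0.2, 0.2, 1.9]
finger_gap: 0.0257
```

Call:
send_rows --motion '[0,0,0,0,0,0,0,0,0,0,0,0,0,0,-20,0,0,0,-60,0]' --gripper 38

```text
clock: 18.25
tcp_pos: [0.5862, 0.0994, 0.1742]
eef_rot: [[-0.101, 0.995, -0.006], [0.995, 0.101, -0.001], [-0.001, -0.006, -1.0]]
contact_force: [0.7, -0.5, 0.2]
finger_gap: 0.0384
```

```bash
python3 mach.py 1 107 113; python3 - <<'E'
from h import *
im,m=snap('wrist','w12')
E
```

```text
tool shift mm [59.8  2.5 61.2] dist 85.6 roll -0.2 | yaw_y 5.8 clock 18.25 j [ 0.24  0.69 -0.75  1.69  0.54  0.99 -0.61] F [ 0.7 -0.5  0.2] gap 38.4 tcp [0.5862 0.0994 0.1742]
world [0.5823 0.159 ]
```

View pics/w12.png

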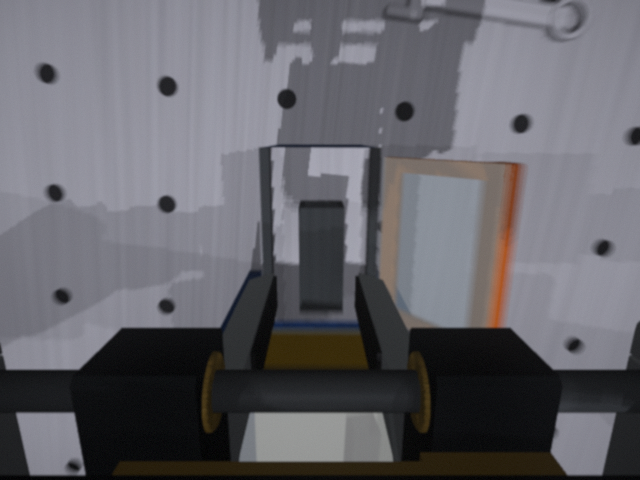

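Tube lies straight on the deck (rear end ~(322,203)). Same push.

Call:
send_rows --motion '[30,1,0,0,60,3,15,0,60,3,45,0,60,3,61,0,60,3,61,0]' --gripper 14

```text
clock: 18.8
tcp_pos: [0.5838, 0.1587, 0.1128]
eef_rot: [[-0.1, 0.995, -0.005], [0.995, 0.1, -0.003], [-0.002, -0.005, -1.0]]
contact_force: [1.0, -0.2, -0.6]
finger_gap: 0.0139
```

```bash
python3 mach.py 1 17 113
```

```text
tool shift mm [-89.6  -1.    0. ] dist 89.6 roll -0.3 | yaw_y 5.7 clock 18.8 j [ 0.1   0.77 -0.69  1.72  0.61  0.89 -0.75] F [ 1.  -0.2 -0.6] gap 13.9 tcp [0.5838 0.1587 0.1128]
world [0.5917 0.0695]
```

Call:
send_rows --motion '[-18,0,0,0,-36,0,0,0,-54,0,0,0,-72,0,0,0,-89,0,0,0]'

```text
clock: 19.3
tcp_pos: [0.5952, 0.0703, 0.1163]
eef_rot: [[-0.099, 0.995, 0.002], [0.995, 0.099, 0.0], [-0.0, 0.002, -1.0]]
contact_force: [0.0, -0.1, 0.4]
finger_gap: 0.014
```

Call:
send_rows --motion '[0,0,0,0,0,0,0,0,0,0,0,0]'

```text
clock: 19.6
tcp_pos: [0.5943, 0.0731, 0.1157]
eef_rot: [[-0.101, 0.995, 0.0], [0.995, 0.101, 0.001], [0.001, 0.001, -1.0]]
contact_force: [0.4, 0.4, -0.9]
finger_gap: 0.0139
```

Call:
send_rows --motion '[20,0,-40,0,40,0,-90,0,60,0,-130,0,90,0,-130,0,90,0,-130,0]' --gripper 60

```text
clock: 20.1
tcp_pos: [0.5841, 0.1687, 0.2477]
eef_rot: [[-0.109, 0.994, 0.003], [0.994, 0.109, 0.005], [0.005, 0.004, -1.0]]
contact_force: [0.3, -0.0, -0.0]
finger_gap: 0.0507
```

```bash
python3 - <<'E'
from h import *
snap('wrist','w13');snap('side','side13')
E
python3 go.py 0.574 0.303 0.14 85.5
```

```text
tool shift mm [140.6   4.  105.2] dist 175.7 roll -79.6 | yaw_y 5.9 clock 20.2 j [ 0.15  0.63 -0.79  1.58  0.48  1.14 -0.65] F [-0.6 -1.2 -0.6] gap 58.0 tcp [0.5846 0.1628 0.2453]
```

View pics/w13.png

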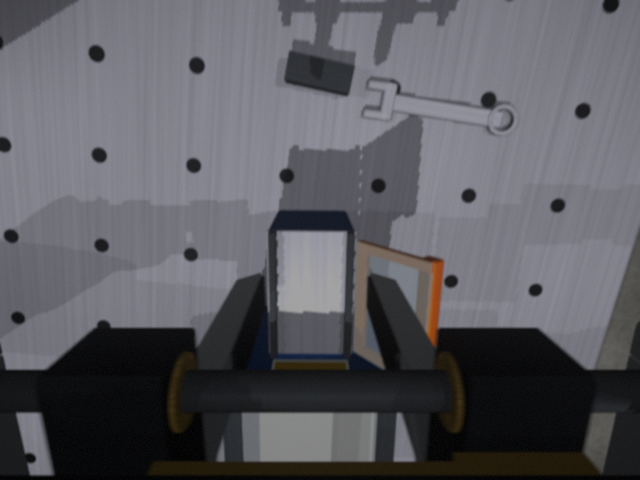

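View pics/side13.png

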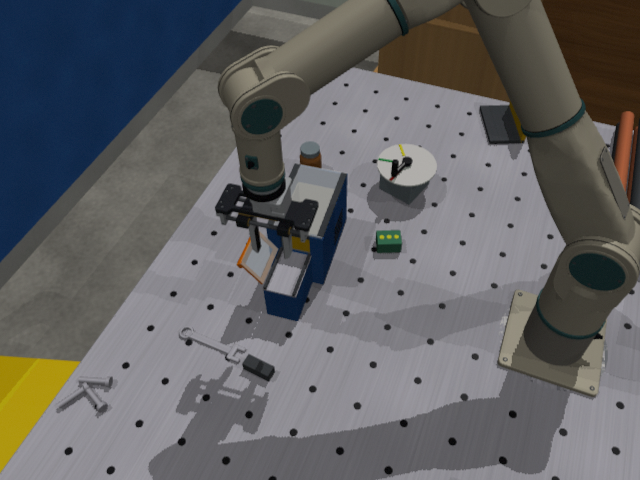

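Call:
send_rows --motion '[28,1,0,-8.5,56,1,10,-17,84,2,30,-25.5,112,3,55,-34,138,4,85,-42]'

```text
clock: 20.7
tcp_pos: [0.5759, 0.2992, 0.1591]
eef_rot: [[-0.743, 0.669, 0.0], [0.669, 0.743, -0.001], [-0.001, -0.0, -1.0]]
contact_force: [0.4, -0.8, -0.2]
finger_gap: 0.0598
```

Call:
send_rows --motion '[0,0,0,-8.5,0,0,0,-17,0,0,0,-25.5,0,0,0,-34,0,0,0,-37.5]'

```text
clock: 21.2
tcp_pos: [0.5755, 0.2974, 0.1588]
eef_rot: [[-0.997, 0.079, -0.002], [0.079, 0.997, -0.002], [0.002, -0.002, -1.0]]
contact_force: [-0.1, -0.1, 0.6]
finger_gap: 0.0599
```

Call:
send_rows --motion '[0,0,0,0,0,0,0,0]'

```text
clock: 21.4
tcp_pos: [0.5755, 0.2981, 0.1594]
eef_rot: [[-0.996, 0.085, -0.001], [0.085, 0.996, -0.001], [0.001, -0.001, -1.0]]
contact_force: [-0.7, 0.1, 0.3]
finger_gap: 0.0603
```

```bash
python3 go.py 0.574 0.303 0.01 85.5; python3 - <<'E'
from h import *
im,m=snap('wrist','w14')
E
```

```text
tool shift mm [  1.7   4.9 149.4] dist 149.5 roll -0.4 | yaw_y 85.1 clock 21.4 j [ 0.02  0.89 -1.04  1.55  0.81  1.19  0.3 ] F [-0.7  0.1  0.3] gap 60.3 tcp [0.5755 0.2981 0.1594]
```

View pics/w14.png

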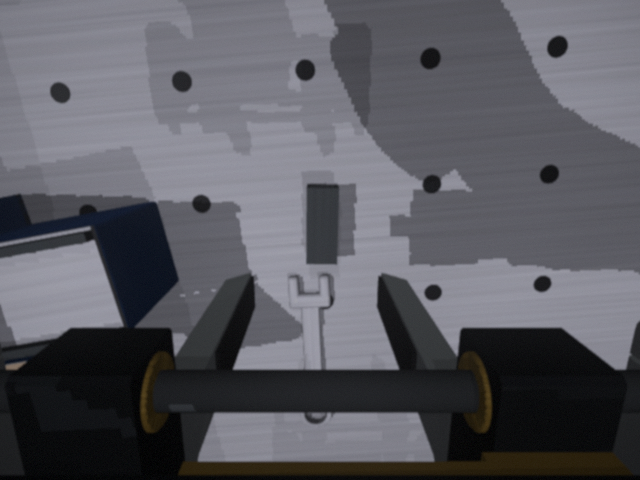

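```bash
python3 - <<'E'
from h import *
crop('w14',285,170,80,120,6,'k14')
P=[onz('w14',x,y,.026) for x,y in [(307,188),(338,187.5),(337,264),(306.5,264)]]
print(P,np.linalg.norm(P[1]-P[2]),np.linalg.norm(P[0]-P[1]),np.mean(P,0)); d=P[1]-P[2]+P[0]-P[3];print(np.degrees(np.arctan2(d[1],d[0])))
E
```

```text
[array([0.54156939, 0.29425159, 0.026     ]), array([0.54327954, 0.31890788, 0.026     ]), array([0.60712121, 0.31352149, 0.026     ]), array([0.60494491, 0.28804948, 0.026     ])] 0.06406849994189456 0.02471552682890615 [0.57422876 0.30368261 0.026     ]
174.79516153291908
```

View pics/k14.png

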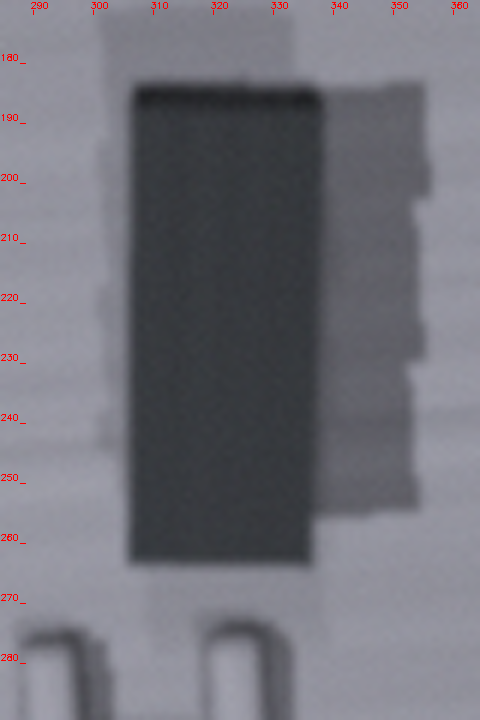

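Call:
send_rows --motion '[1,5,40,0,1,5,85,0,1,5,125,0,1,5,149,0,1,5,149,0]'

```text
clock: 21.95
tcp_pos: [0.5728, 0.3019, 0.0075]
eef_rot: [[-0.997, 0.083, -0.005], [0.083, 0.997, -0.004], [0.005, -0.005, -1.0]]
contact_force: [-0.6, 0.3, -0.7]
finger_gap: 0.0599
```

```bash
python3 go.py 0.574 0.3035 0.01 85
```

```text
tool shift mm [-1.   1.7 -2.5] dist 3.2 roll 0.2 | yaw_y 85.2 clock 21.95 j [-0.04  1.06 -0.91  1.64  0.98  0.98  0.18] F [-0.6  0.3 -0.7] gap 59.9 tcp [0.5728 0.3019 0.0075]
```

Call:
send_rows --motion '[0,1,0,0,0,1,0,0,0,1,0,0,0,1,0,0,0,1,0,0]' --gripper 18 --force 35

```text
clock: 22.45
tcp_pos: [0.5755, 0.3052, 0.0123]
eef_rot: [[-0.997, 0.083, 0.001], [0.083, 0.997, 0.0], [-0.001, 0.0, -1.0]]
contact_force: [0.0, -0.9, 4.0]
finger_gap: 0.0253
```

Call:
send_rows --motion '[0,0,-40,0,0,0,-80,0,0,0,-120,0,0,0,-160,0,0,0,-190,0]'

```text
clock: 22.95
tcp_pos: [0.5751, 0.3057, 0.2042]
eef_rot: [[-0.997, 0.082, 0.002], [0.082, 0.997, 0.001], [-0.002, 0.001, -1.0]]
contact_force: [0.1, 0.1, -2.3]
finger_gap: 0.0257
```

```bash
python3 mach.py 1 50 200
```

```text
tool shift mm [ -29.9 -201.6    3.9] dist 203.9 roll 79.3 | yaw_y 85.3 clock 22.95 j [ 0.02  0.84 -1.07  1.5   0.76  1.26  0.34] F [ 0.1  0.1 -2.3] gap 25.7 tcp [0.5751 0.3057 0.2042]
world [0.5883 0.1023]
```

Call:
send_rows --motion '[-3,-20,0,8.5,-6,-40,0,17,-9,-60,0,25.5,-12,-80,0,34,-15,-100,0,42]'

```text
clock: 23.45
tcp_pos: [0.5813, 0.2033, 0.2014]
eef_rot: [[-0.681, 0.732, -0.0], [0.732, 0.681, -0.0], [-0.0, -0.0, -1.0]]
contact_force: [0.7, 0.5, -0.9]
finger_gap: 0.026
```

```bash
python3 mach.py 1 50 200
```

```text
tool shift mm [-78.7 -63.7   1.4] dist 101.2 roll 36.9 | yaw_y 42.9 clock 23.45 j [ 0.14  0.74 -0.92  1.61  0.64  1.13 -0.19] F [ 0.7  0.5 -0.9] gap 26.0 tcp [0.5813 0.2033 0.2014]
world [0.5883 0.1023]
```

Call:
send_rows --motion '[-16,-13,0,8.5,-32,-26,0,17,-48,-39,0,25.5,-64,-52,0,33,-78,-64,0,37]'

```text
clock: 23.95
tcp_pos: [0.5883, 0.1024, 0.2015]
eef_rot: [[-0.104, 0.995, 0.0], [0.995, 0.104, -0.001], [-0.001, 0.0, -1.0]]
contact_force: [-0.1, 0.3, -1.1]
finger_gap: 0.0261
```

Call:
send_rows --motion '[0,0,0,0,0,0,0,0,0,0,0,0]'

```text
clock: 24.25
tcp_pos: [0.5881, 0.1055, 0.2015]
eef_rot: [[-0.112, 0.994, 0.0], [0.994, 0.112, 0.001], [0.001, 0.0, -1.0]]
contact_force: [0.1, -0.2, -1.2]
finger_gap: 0.0259
```

```bash
python3 mach.py 1 50 119; python3 - <<'E'
from h import *
im,m=snap('wrist','w15')
E
```

```text
tool shift mm [-3.3 -0.2 82.5] dist 82.5 roll 0.4 | yaw_y 6.4 clock 24.25 j [ 0.24  0.66 -0.78  1.66  0.52  1.04 -0.59] F [ 0.1 -0.2 -1.2] gap 25.9 tcp [0.5881 0.1055 0.2015]
world [0.5883 0.1023]
```

View pics/w15.png

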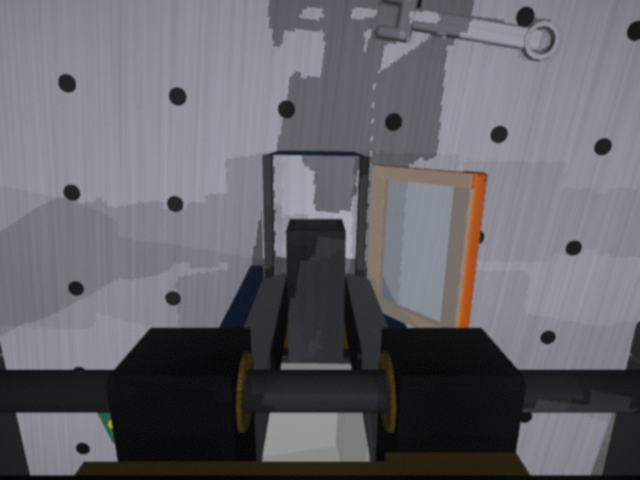

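Held well (rear end at (317,222)). Lower, same as before.

Call:
send_rows --motion '[-3,0,40,0.4,-3,0,65,0.4,-3,0,79,0.4,-3,0,79,0.4,-3,0,79,0.4]'

```text
clock: 24.8
tcp_pos: [0.5892, 0.1018, 0.1231]
eef_rot: [[-0.103, 0.995, 0.001], [0.995, 0.103, 0.001], [0.001, 0.001, -1.0]]
contact_force: [-0.3, -0.6, -1.3]
finger_gap: 0.0257
```

```bash
python3 mach.py 1 50 117
```

```text
tool shift mm [ 0.6 -0.9  6.1] dist 6.2 roll -0.1 | yaw_y 5.9 clock 24.8 j [ 0.21  0.75 -0.71  1.74  0.61  0.89 -0.66] F [-0.3 -0.6 -1.3] gap 25.7 tcp [0.5892 0.1018 0.1231]
world [0.5883 0.1023]
```

Call:
send_rows --motion '[0,-1,4,0,0,-1,6,0,0,-1,6,0,0,-1,6,0]'

```text
clock: 25.2
tcp_pos: [0.5883, 0.1009, 0.1172]
eef_rot: [[-0.102, 0.995, 0.002], [0.995, 0.102, 0.0], [0.0, 0.002, -1.0]]
contact_force: [-1.4, 0.1, 3.6]
finger_gap: 0.0256
```

Call:
send_rows --motion '[0,0,0,0,0,0,0,0,0,0,0,0,0,0,-20,0,0,0,-60,0]' --gripper 38

```text
clock: 25.7
tcp_pos: [0.5856, 0.0995, 0.1741]
eef_rot: [[-0.102, 0.995, -0.006], [0.995, 0.102, -0.001], [-0.001, -0.007, -1.0]]
contact_force: [0.2, 0.3, 0.1]
finger_gap: 0.0382
```

```bash
python3 mach.py 1 107 113; python3 - <<'E'
from h import *
im,m=snap('wrist','w16')
E
```

```text
tool shift mm [59.6  3.2 61.1] dist 85.4 roll -0.1 | yaw_y 5.9 clock 25.7 j [ 0.24  0.69 -0.76  1.69  0.55  0.99 -0.61] F [0.2 0.3 0.1] gap 38.2 tcp [0.5856 0.0995 0.1741]
world [0.5823 0.159 ]
```

View pics/w16.png

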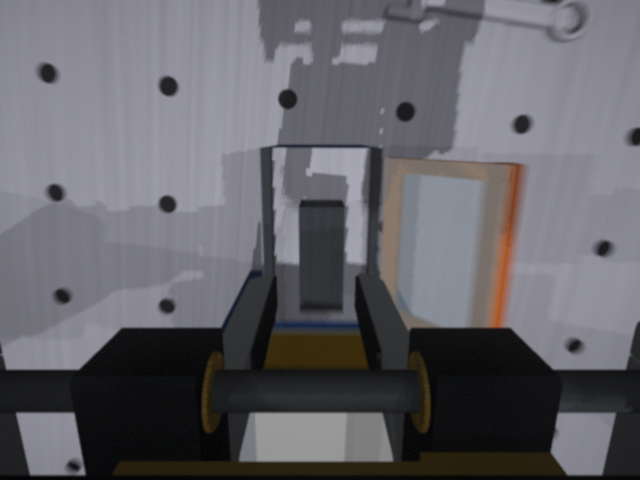

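Call:
send_rows --motion '[30,1,0,0,60,3,15,0,60,3,45,0,60,3,61,0,60,3,61,0]' --gripper 14

```text
clock: 26.25
tcp_pos: [0.5831, 0.1589, 0.1128]
eef_rot: [[-0.102, 0.995, -0.005], [0.995, 0.102, -0.002], [-0.002, -0.005, -1.0]]
contact_force: [0.2, -0.8, -0.4]
finger_gap: 0.0139
```

```bash
python3 mach.py 1 17 113
```

```text
tool shift mm [-89.8  -0.5  -0. ] dist 89.8 roll -0.2 | yaw_y 5.8 clock 26.25 j [ 0.1   0.77 -0.7   1.72  0.61  0.89 -0.76] F [ 0.2 -0.8 -0.4] gap 13.9 tcp [0.5831 0.1589 0.1128]
world [0.5917 0.0695]
```

Call:
send_rows --motion '[-18,0,0,0,-36,0,0,0,-54,0,0,0,-72,0,0,0,-89,0,0,0]'

```text
clock: 26.75
tcp_pos: [0.5946, 0.0705, 0.1163]
eef_rot: [[-0.101, 0.995, 0.002], [0.995, 0.101, 0.0], [-0.0, 0.002, -1.0]]
contact_force: [-0.3, -0.0, -0.1]
finger_gap: 0.0139
```

Call:
send_rows --motion '[0,0,0,0,0,0,0,0,0,0,0,0]'

```text
clock: 27.05
tcp_pos: [0.5937, 0.0732, 0.1157]
eef_rot: [[-0.103, 0.995, 0.0], [0.995, 0.103, 0.001], [0.001, 0.001, -1.0]]
contact_force: [0.3, -0.1, -0.9]
finger_gap: 0.0141
```

Call:
send_rows --motion '[20,0,-40,0,40,0,-90,0,60,0,-130,0,90,0,-140,0,90,0,-150,0]' --gripper 20

```text
clock: 27.55
tcp_pos: [0.5831, 0.1687, 0.2678]
eef_rot: [[-0.111, 0.994, 0.002], [0.994, 0.111, 0.005], [0.005, 0.003, -1.0]]
contact_force: [-0.8, 0.1, 0.7]
finger_gap: 0.02
```

```bash
python3 - <<'E'
from h import *
snap('wrist','w17');snap('side','side17');snap('scene','scene17')
crop('side17',230,150,133,140,5,'s17');crop('scene17',230,190,200,150,4,'c17')
E
python3 mach.py 95 60 200
```

```text
tool shift mm [-49.2  91.7  65.4] dist 122.9 roll -0.1 | yaw_y 5.9 clock 27.7 j [ 0.16  0.61 -0.81  1.55  0.47  1.18 -0.63] F [ 0.4 -0.9 -0.8] gap 19.8 tcp [0.5844 0.1616 0.2653]
world [0.6807 0.1221]
```

View pics/w17.png

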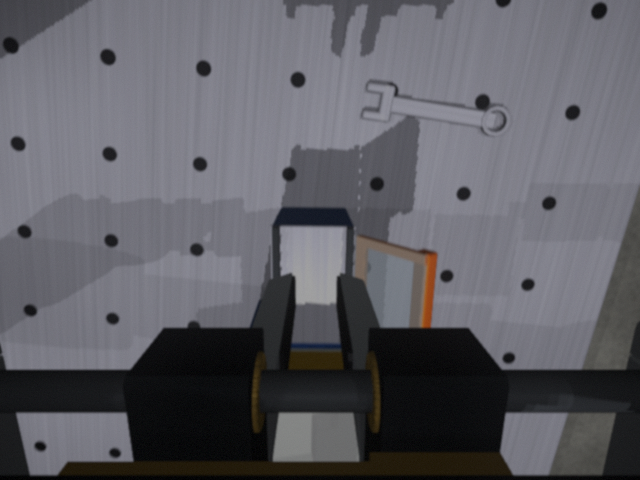

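View pics/s17.png

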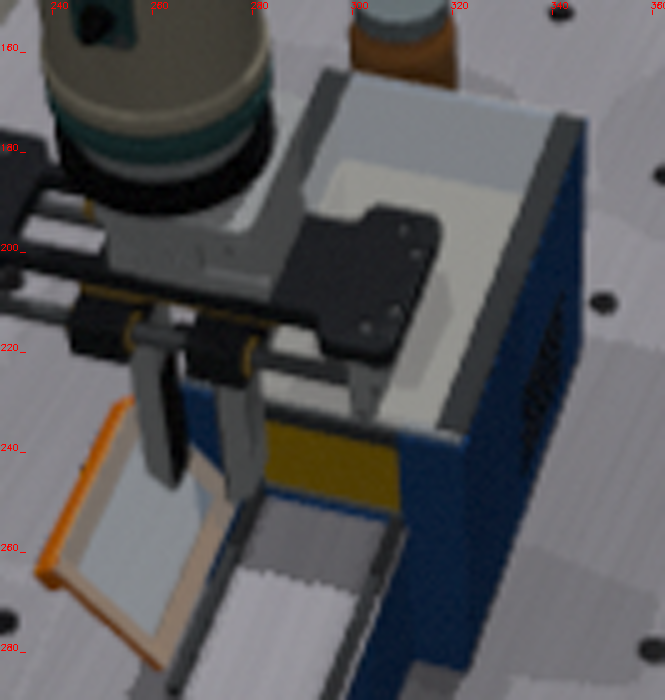

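View pics/scene17.png

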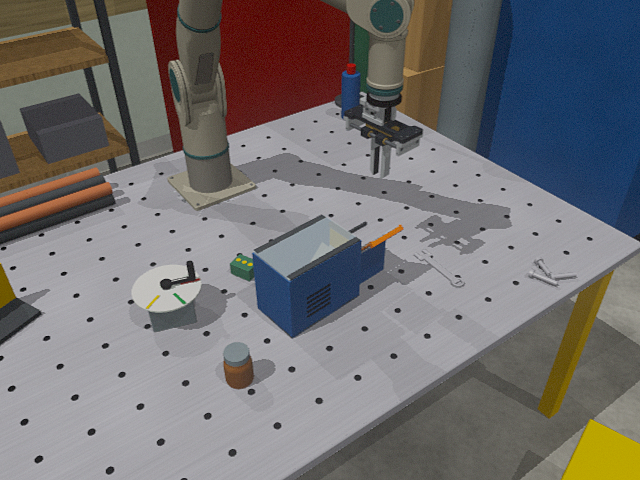

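Call:
send_rows --motion '[-48,0,-20,0,-96,0,-35,0,-144,0,-35,0,-190,0,-35,0,-240,0,-35,0]'

```text
clock: 28.2
tcp_pos: [0.6081, -0.0804, 0.299]
eef_rot: [[-0.101, 0.995, -0.002], [0.995, 0.101, -0.0], [-0.0, -0.002, -1.0]]
contact_force: [0.5, -0.7, -0.6]
finger_gap: 0.02
```

Call:
send_rows --motion '[-45,0,0,0,-60,0,0,0,-60,0,0,0]'

```text
clock: 28.5
tcp_pos: [0.6141, -0.1411, 0.2983]
eef_rot: [[-0.095, 0.995, -0.003], [0.995, 0.095, -0.0], [-0.0, -0.003, -1.0]]
contact_force: [0.6, 0.8, -0.3]
finger_gap: 0.0202
```

```bash
python3 - <<'E'
from h import *
snap('wrist','w18')
E
python3 mach.py 110 60 260
```

```text
tool shift mm [251.6 107.1  39.2] dist 276.2 roll -0.3 | yaw_y 5.7 clock 28.55 j [ 0.63  0.62 -0.82  1.43  0.46  1.28 -0.12] F [-0.6  1.3  0.1] gap 20.1 tcp [ 0.6143 -0.1374  0.299 ]
world [0.6956 0.1237]
```

View pics/w18.png

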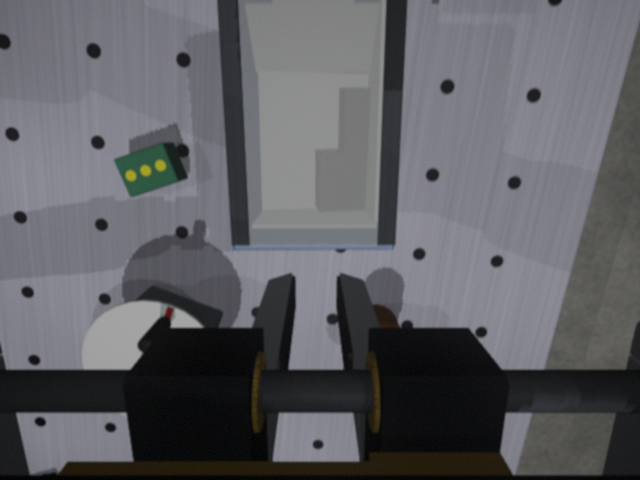

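```bash
python3 - <<'E'
from h import *
im=cv2.imread('pics/w18.png')[0:250,210:410]
im=cv2.resize(im,None,fx=3,fy=2.3,interpolation=cv2.INTER_CUBIC); im=cv2.convertScaleAbs(im,alpha=2.2,beta=-180)
cv2.imwrite('pics/k18.png',im)
E
```

```text
(no output)
```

View pics/k18.png

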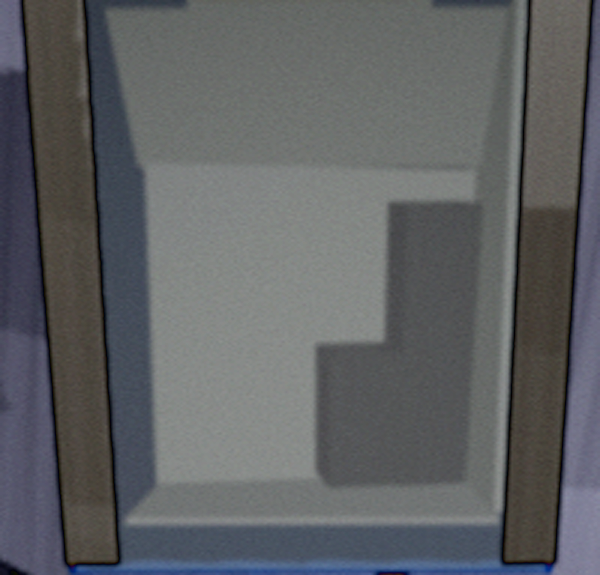

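```bash
python3 mach.py 115 60 260
```

```text
tool shift mm [251.6 112.1  39.2] dist 278.2 roll -0.3 | yaw_y 5.7 clock 28.55 j [ 0.63  0.62 -0.82  1.43  0.46  1.28 -0.12] F [-0.6  1.3  0.1] gap 20.1 tcp [ 0.6143 -0.1374  0.299 ]
world [0.7006 0.1242]
```

Call:
send_rows --motion '[45,20,10,0,90,40,20,0,135,60,30,0,180,80,39,0,225,97,39,0]' --gripper 0 --force 20

```text
clock: 29.05
tcp_pos: [0.6871, 0.1019, 0.2598]
eef_rot: [[-0.106, 0.994, -0.003], [0.994, 0.106, 0.001], [0.001, -0.003, -1.0]]
contact_force: [-0.1, -0.3, -0.2]
finger_gap: 0.0005
```

```bash
python3 mach.py 115 60 155
```

```text
tool shift mm [ 20.7  16.1 104.8] dist 108.0 roll 0.1 | yaw_y 6.1 clock 29.05 j [ 0.19  0.75 -0.77  1.29  0.51  1.3  -0.46] F [-0.1 -0.3 -0.2] gap 0.5 tcp [0.6871 0.1019 0.2598]
world [0.7006 0.1242]
```

Call:
send_rows --motion '[21,18,0,0,21,18,20,0,21,18,60,0,21,18,90,0,21,18,103,0]'

```text
clock: 29.55
tcp_pos: [0.7013, 0.1223, 0.1551]
eef_rot: [[-0.107, 0.994, -0.006], [0.994, 0.107, -0.0], [0.001, -0.006, -1.0]]
contact_force: [0.5, -0.4, 0.4]
finger_gap: 0.0005
```

Call:
send_rows --motion '[0,0,0,0,0,0,0,0]'

```text
clock: 29.75
tcp_pos: [0.7047, 0.1214, 0.1598]
eef_rot: [[-0.103, 0.995, 0.002], [0.995, 0.103, 0.002], [0.001, 0.002, -1.0]]
contact_force: [-0.1, -0.2, 0.3]
finger_gap: 0.0006
```

```bash
python3 mach.py 115 60 155; python3 - <<'E'
from h import *
snap('side','side19');snap('scene','scene19');crop('side19',220,190,133,100,6,'s19');crop('scene19',320,170,133,100,6,'c19')
E
```

```text
tool shift mm [ 3.2 -3.8  4.8] dist 6.9 roll -0.1 | yaw_y 5.9 clock 29.75 j [ 0.15  0.86 -0.72  1.34  0.58  1.15 -0.53] F [-0.1 -0.2  0.3] gap 0.6 tcp [0.7047 0.1214 0.1598]
world [0.7006 0.1242]
```

View pics/s19.png

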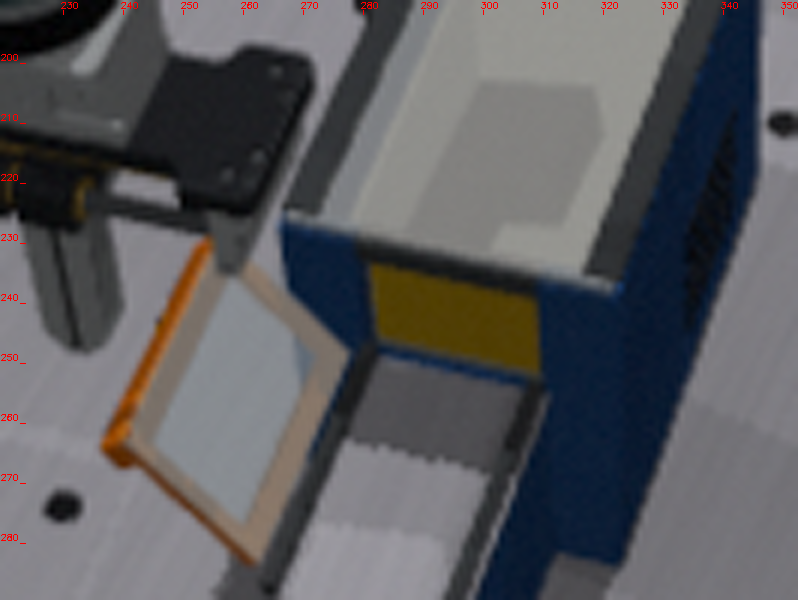

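View pics/c19.png

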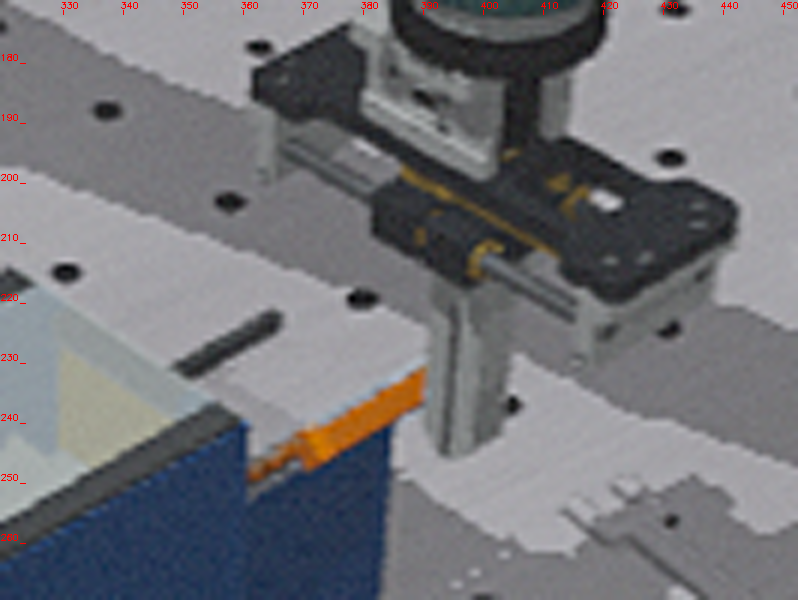

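Call:
send_rows --motion '[0,-12,3,0,0,-24,3,0,0,-36,3,0,0,-48,3,0,0,-60,3,0]'

```text
clock: 30.35
tcp_pos: [0.6709, 0.1171, 0.1734]
eef_rot: [[-0.097, 0.994, 0.059], [0.995, 0.096, 0.012], [0.006, 0.06, -0.998]]
contact_force: [31.6, -3.6, 51.6]
finger_gap: 0.0005
```

```bash
python3 mach.py 12 60 157; python3 - <<'E'
from h import *
snap('side','side20');crop('side20',220,190,133,100,6,'s20')
E
```

```text
tool shift mm [  3.3 -73.6  12. ] dist 74.6 roll -0.5 | yaw_y 5.5 clock 30.35 j [ 0.19  0.77 -0.74  1.51  0.59  1.02 -0.59] F [31.6 -3.6 51.6] gap 0.5 tcp [0.6709 0.1171 0.1734]
world [0.5982 0.1134]
```

View pics/s20.png

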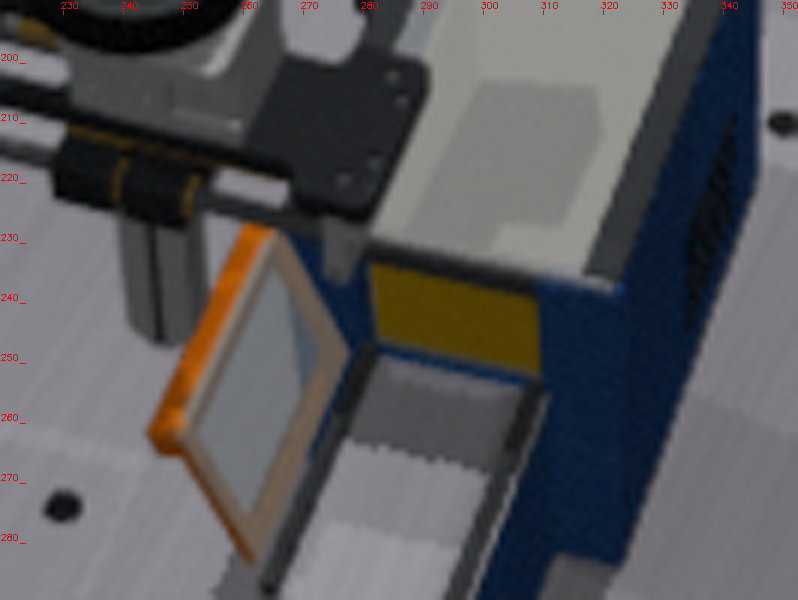

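```bash
python3 - <<'E'
from h import *
print(tri(('side19',220+230/6,190+272/6),('scene19',320+267/6,170+183/6)))
print('tip',tri(('side19',220+80/6,190+352/6),('scene19',320+455/6,170+455/6)))
s=status.state();print(s['contact_force'],s['ft_torque'],s['clock'],s['tcp_pos'])
snap('scene','scene20');crop('scene20',320,170,133,100,6,'c20');snap('wrist','w20')
E
```

```text
(array([0.6231149 , 0.11392293, 0.23264482]), [0.017786452915738153, 0.017786452915738233])
tip (array([0.70357878, 0.12449218, 0.15260206]), [0.002159761301693174, 0.0021597613016932442])
[24.14409173 -3.20605893 43.48969095] [-0.66090967 -5.86870163 -0.12372781] 30.4 [0.66916332 0.11686443 0.17444673]
```

View pics/c20.png

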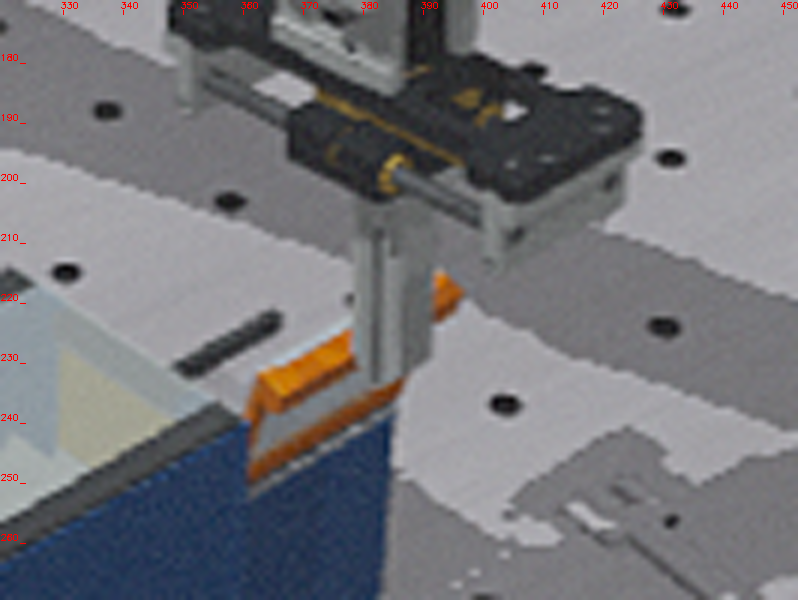

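View pics/w20.png

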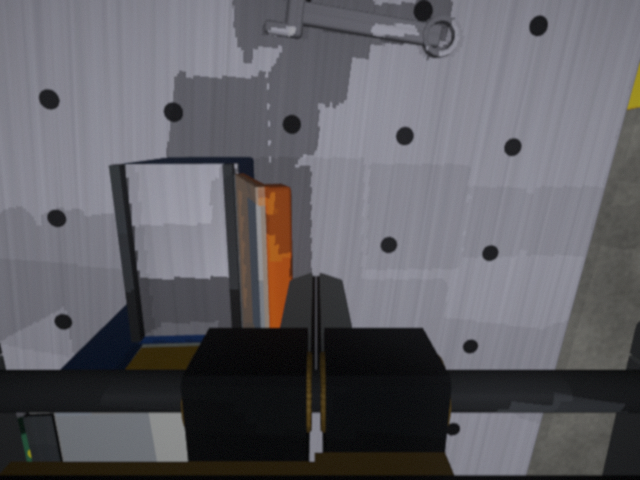

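Call:
send_rows --motion '[0,0,0,0,0,0,0,0]'

```text
clock: 30.7
tcp_pos: [0.6692, 0.1168, 0.1744]
eef_rot: [[-0.097, 0.994, 0.055], [0.995, 0.096, 0.011], [0.005, 0.056, -0.998]]
contact_force: [22.7, -3.5, 46.6]
finger_gap: 0.0006
```

```bash
python3 mach.py 12 60 157
```

```text
tool shift mm [  3.4 -71.9  13.4] dist 73.3 roll -0.5 | yaw_y 5.5 clock 30.7 j [ 0.19  0.77 -0.74  1.51  0.59  1.03 -0.59] F [22.7 -3.5 46.6] gap 0.6 tcp [0.6692 0.1168 0.1744]
world [0.5982 0.1134]
```

Call:
send_rows --motion '[0,0,-8,0,0,0,-16,0,0,0,-24,0,0,0,-24,0]'

```text
clock: 31.1
tcp_pos: [0.6478, 0.1143, 0.1838]
eef_rot: [[-0.101, 0.995, 0.009], [0.995, 0.101, 0.002], [0.001, 0.009, -1.0]]
contact_force: [1.6, -0.8, 15.2]
finger_gap: 0.0005
```

```bash
python3 mach.py 12 60 180;  python3 - <<'E'
from h import *
snap('side','side21');crop('side21',220,190,133,100,6,'s21');snap('scene','scene21');crop('scene21',320,170,133,100,6,'c21')
E
```

```text
tool shift mm [  4.1 -49.5   3.3] dist 49.8 roll -0.2 | yaw_y 5.8 clock 31.1 j [ 0.19  0.76 -0.75  1.51  0.56  1.08 -0.58] F [ 1.6 -0.8 15.2] gap 0.5 tcp [0.6478 0.1143 0.1838]
world [0.5982 0.1134]
```

View pics/s21.png

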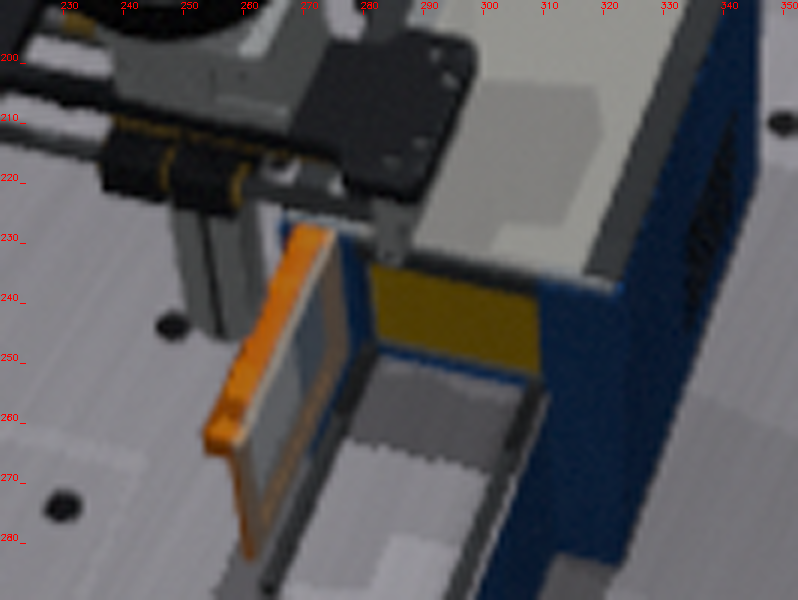

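View pics/c21.png

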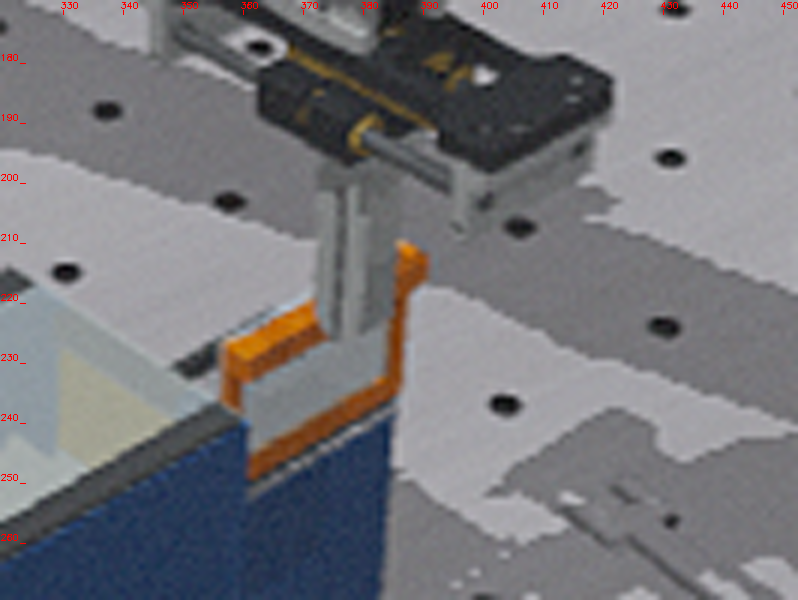

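Call:
send_rows --motion '[0,-8,4,0,0,-16,8,0,0,-23,12,0,0,-23,12,0]'

```text
clock: 31.6
tcp_pos: [0.6376, 0.1135, 0.1843]
eef_rot: [[-0.099, 0.994, 0.039], [0.995, 0.099, 0.005], [0.001, 0.039, -0.999]]
contact_force: [5.7, -6.8, 66.2]
finger_gap: 0.0005
```

```bash
python3 mach.py 20 60 162;  python3 - <<'E'
from h import *
snap('side','side22');crop('side22',220,190,133,100,6,'s22')
E
```

```text
tool shift mm [  3.9 -32.1  21.1] dist 38.6 roll -0.3 | yaw_y 5.7 clock 31.6 j [ 0.21  0.73 -0.75  1.58  0.57  1.03 -0.61] F [ 5.7 -6.8 66.2] gap 0.5 tcp [0.6376 0.1135 0.1843]
world [0.6061 0.1143]
```

View pics/s22.png

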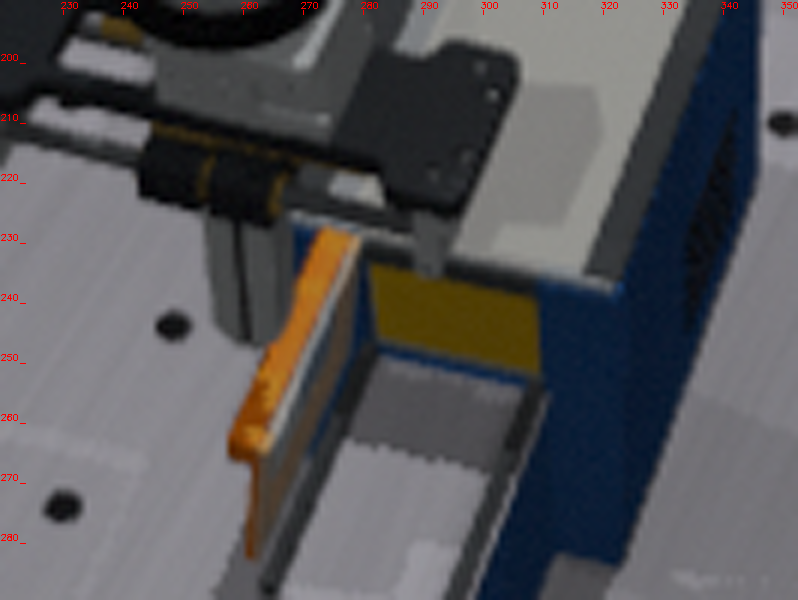

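Call:
send_rows --motion '[0,0,-15,0,0,10,-25,0,0,25,-25,0,0,45,-25,0,0,45,-25,0]'

```text
clock: 32.15
tcp_pos: [0.6677, 0.1157, 0.1918]
eef_rot: [[-0.101, 0.995, 0.0], [0.995, 0.101, 0.0], [0.0, 0.0, -1.0]]
contact_force: [0.2, -0.2, -0.9]
finger_gap: 0.0001
```

```bash
python3 mach.py 82 60 165;  python3 - <<'E'
from h import *
snap('side','side23');crop('side23',220,190,133,100,6,'s23')
E
```

```text
tool shift mm [ 5.   0.6 26.8] dist 27.3 roll -0.2 | yaw_y 5.8 clock 32.15 j [ 0.18  0.78 -0.74  1.43  0.55  1.14 -0.55] F [ 0.2 -0.2 -0.9] gap 0.1 tcp [0.6677 0.1157 0.1918]
world [0.6678 0.1207]
```

View pics/s23.png

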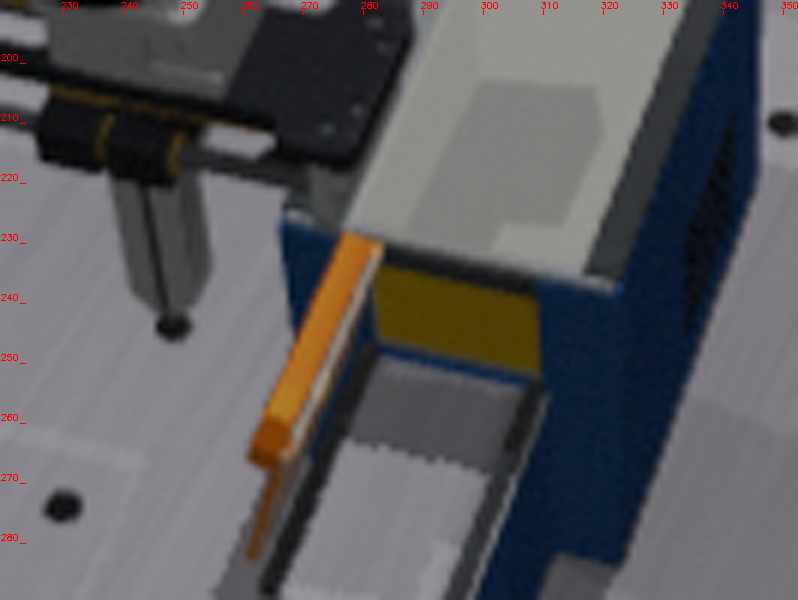

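Call:
send_rows --motion '[3,3,15,0,3,3,30,0,3,3,35,0,3,3,35,0]'

```text
clock: 32.6
tcp_pos: [0.6679, 0.1185, 0.1555]
eef_rot: [[-0.103, 0.995, -0.003], [0.995, 0.103, -0.001], [-0.001, -0.003, -1.0]]
contact_force: [-0.3, -0.2, 0.2]
finger_gap: 0.0005
```

```bash
python3 mach.py 55 60 155
```

```text
tool shift mm [  2.2 -26.9   0.5] dist 27.0 roll -0.1 | yaw_y 5.9 clock 32.6 j [ 0.17  0.82 -0.73  1.46  0.58  1.09 -0.57] F [-0.3 -0.2  0.2] gap 0.5 tcp [0.6679 0.1185 0.1555]
world [0.6409 0.1179]
```

Call:
send_rows --motion '[0,-10,0,0,0,-20,0,0,0,-30,0,0,0,-38,0,0]'

```text
clock: 33.0
tcp_pos: [0.6315, 0.1152, 0.1578]
eef_rot: [[-0.102, 0.995, 0.001], [0.995, 0.102, 0.0], [0.0, 0.001, -1.0]]
contact_force: [1.2, 0.4, -0.6]
finger_gap: 0.0003
```

```bash
python3 mach.py 35 60 155
```

```text
tool shift mm [  1.7 -10.3   2.8] dist 10.8 roll -0.1 | yaw_y 5.9 clock 33.0 j [ 0.19  0.77 -0.74  1.58  0.58  1.02 -0.61] F [ 1.2  0.4 -0.6] gap 0.3 tcp [0.6315 0.1152 0.1578]
world [0.621  0.1158]
```

Force is now only about 1 N; the guard is moving freely.

Call:
send_rows --motion '[0,-8,0,0,0,-16,0,0,0,-24,0,0,0,-30,0,0]'

```text
clock: 33.4
tcp_pos: [0.6013, 0.112, 0.1574]
eef_rot: [[-0.102, 0.995, 0.001], [0.995, 0.102, 0.0], [-0.0, 0.001, -1.0]]
contact_force: [2.8, 0.5, -2.0]
finger_gap: 0.0005
```

```bash
python3 mach.py 12 60 157;  python3 - <<'E'
from h import *
snap('side','side24');crop('side24',220,190,133,100,6,'s24');snap('scene','scene24');crop('scene24',320,170,133,100,6,'c24')
E
```

```text
tool shift mm [ 1.8 -2.9  0.4] dist 3.5 roll -0.1 | yaw_y 5.9 clock 33.4 j [ 0.21  0.73 -0.74  1.67  0.57  0.98 -0.64] F [ 2.8  0.5 -2. ] gap 0.5 tcp [0.6013 0.112  0.1574]
world [0.5982 0.1134]
```

View pics/s24.png

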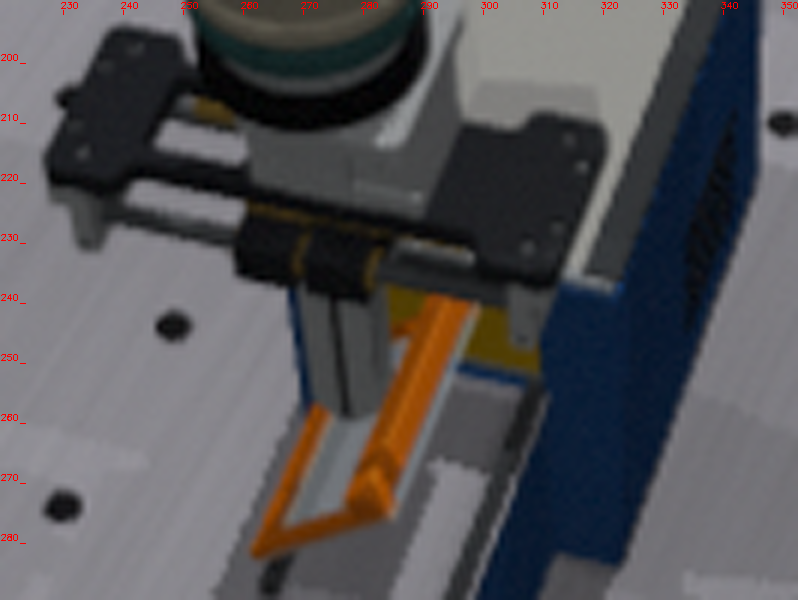

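View pics/c24.png

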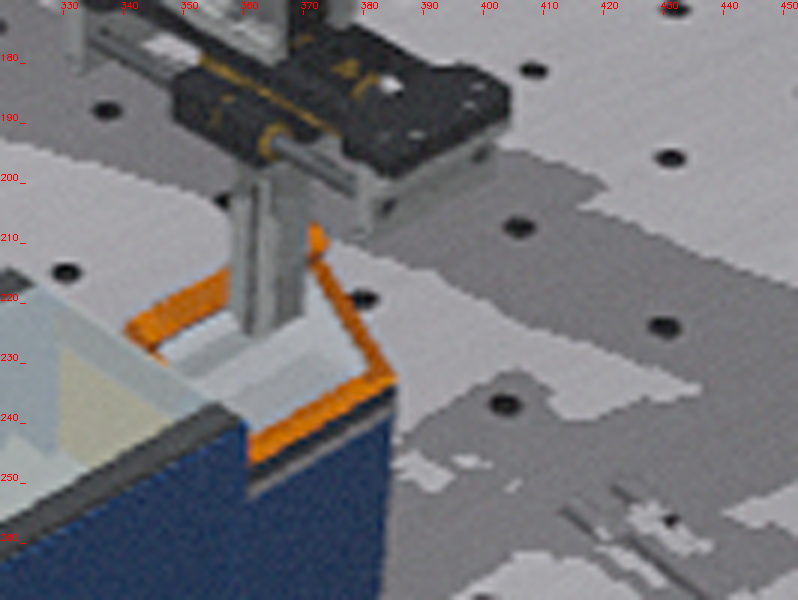

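Call:
send_rows --motion '[1,2,-20,0,1,2,-38,0,1,-10,-38,0,1,-22,-38,0,1,-22,-38,0]'

```text
clock: 34.0
tcp_pos: [0.5782, 0.1107, 0.1955]
eef_rot: [[-0.103, 0.995, -0.001], [0.995, 0.103, -0.001], [-0.001, -0.002, -1.0]]
contact_force: [0.5, 0.1, -0.5]
finger_gap: 0.0009
```

```bash
python3 mach.py -14 60 168
```

```text
tool shift mm [ 0.6 -5.8 27.5] dist 28.1 roll -0.1 | yaw_y 5.9 clock 34.0 j [ 0.24  0.66 -0.78  1.69  0.53  1.02 -0.62] F [ 0.5  0.1 -0.5] gap 0.9 tcp [0.5782 0.1107 0.1955]
world [0.5723 0.1107]
```

Call:
send_rows --motion '[0,-2,15,0,0,-6,27,0,0,-10,34,0,0,-14,40,0,0,-18,47,0]'

```text
clock: 34.5
tcp_pos: [0.5618, 0.1091, 0.1478]
eef_rot: [[-0.102, 0.995, 0.0], [0.995, 0.102, 0.0], [0.0, 0.0, -1.0]]
contact_force: [-0.4, 0.3, 1.0]
finger_gap: 0.0004
```

```bash
python3 mach.py -29 60 137;  python3 - <<'E'
from h import *
snap('side','side25');crop('side25',220,190,133,100,6,'s25')
E
```

```text
tool shift mm [ 0.5 -4.4 10.8] dist 11.6 roll -0.1 | yaw_y 5.9 clock 34.5 j [ 0.22  0.69 -0.74  1.79  0.58  0.9  -0.68] F [-0.4  0.3  1. ] gap 0.4 tcp [0.5618 0.1091 0.1478]
world [0.5574 0.1091]
```

View pics/s25.png

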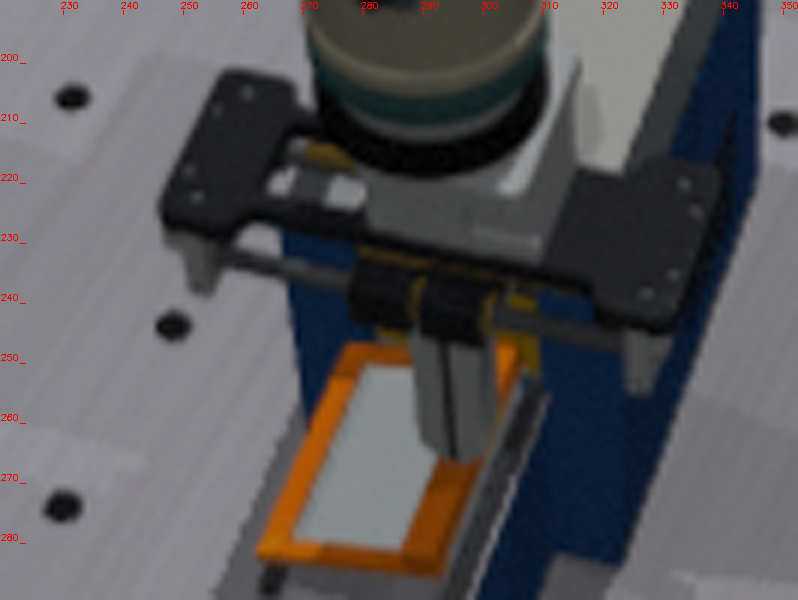

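Nearly shut. Press on down gently.

Call:
send_rows --motion '[0,-2,4,0,0,-4,8,0,0,-4,12,0,0,-4,14,0,0,-4,14,0]'

```text
clock: 35.05
tcp_pos: [0.5578, 0.1085, 0.134]
eef_rot: [[-0.102, 0.995, -0.0], [0.995, 0.102, 0.0], [0.0, -0.0, -1.0]]
contact_force: [0.2, -0.7, -0.4]
finger_gap: 0.0004
```

```bash
python3 mach.py -29 60 130
```

```text
tool shift mm [ 0.6 -0.3  4. ] dist 4.0 roll -0.1 | yaw_y 5.9 clock 35.05 j [ 0.21  0.7  -0.73  1.81  0.6   0.87 -0.7 ] F [ 0.2 -0.7 -0.4] gap 0.4 tcp [0.5578 0.1085 0.134 ]
world [0.5574 0.1091]
```

Call:
send_rows --motion '[0,0,2,0,0,0,4,0,0,0,6,0,0,0,6,0]'

```text
clock: 35.45
tcp_pos: [0.5582, 0.1088, 0.1327]
eef_rot: [[-0.102, 0.995, 0.003], [0.995, 0.102, -0.002], [-0.003, 0.003, -1.0]]
contact_force: [-9.0, -3.8, 33.2]
finger_gap: 0.0003
```

```bash
python3 mach.py -29 60 130;  python3 - <<'E'
from h import *
snap('side','side26');crop('side26',220,190,133,100,6,'s26')
E
```

```text
tool shift mm [ 0.5 -0.8  2.7] dist 2.9 roll -0.2 | yaw_y 5.8 clock 35.45 j [ 0.21  0.7  -0.73  1.81  0.6   0.86 -0.71] F [-9.  -3.8 33.2] gap 0.3 tcp [0.5582 0.1088 0.1327]
world [0.5574 0.1091]
```

View pics/s26.png

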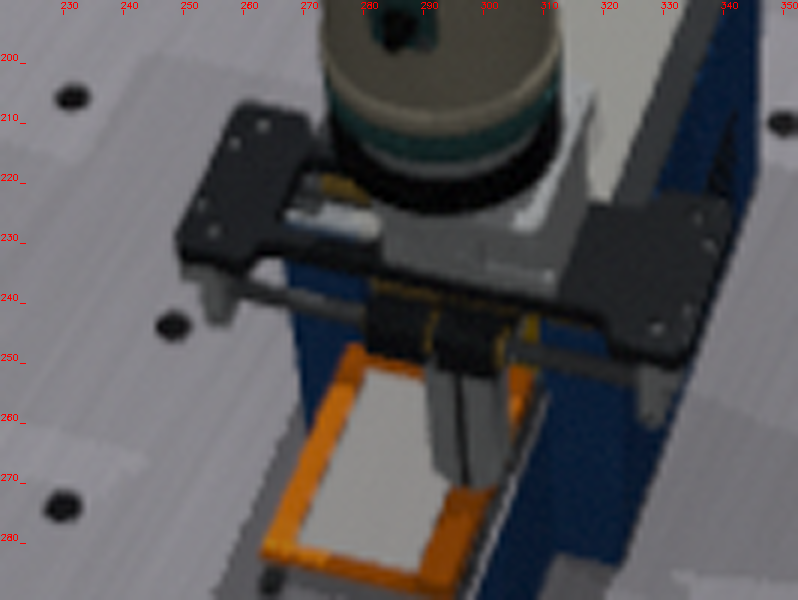

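Call:
send_rows --motion '[0,0,-10,0,0,0,-50,0,0,0,-100,0,-30,0,-140,0,-60,0,-140,0]'

```text
clock: 36.0
tcp_pos: [0.5672, 0.0509, 0.2743]
eef_rot: [[-0.105, 0.994, 0.011], [0.995, 0.105, 0.002], [0.001, 0.011, -1.0]]
contact_force: [-0.2, 0.6, -0.2]
finger_gap: 0.0007
```

```bash
python3 - <<'E'
from h import *
snap('side','side27');crop('side27',220,190,133,100,6,'s27');snap('scene','scene27');crop('scene27',230,170,200,150,4,'c27')
E
python3 go.py 0.464 -0.278 0.27 -18
```

```text
tool shift mm [-310.5 -131.4   -0. ] dist 337.2 roll 23.4 | yaw_y 5.4 clock 36.1 j [ 0.4   0.55 -0.84  1.66  0.45  1.13 -0.46] F [-0.1 -1.1  0.3] gap 0.2 tcp [0.5654 0.0436 0.2691]
```

View pics/s27.png

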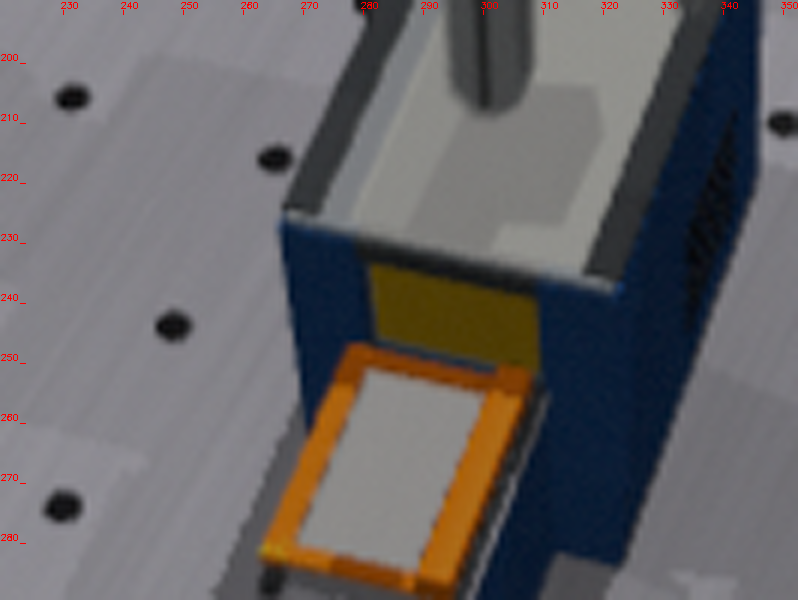

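View pics/c27.png

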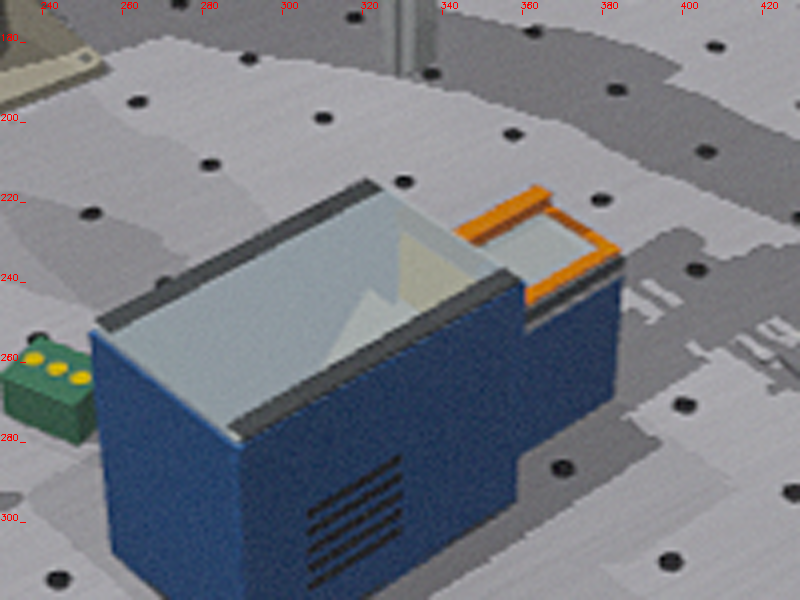

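Call:
send_rows --motion '[-46,-20,0,5,-92,-40,0,10,-138,-59,0,15,-184,-78,0,20,-230,-97,0,23.4]' --gripper 50 --force 10

```text
clock: 36.6
tcp_pos: [0.4901, -0.1909, 0.2681]
eef_rot: [[0.303, 0.953, -0.0], [0.953, -0.303, 0.0], [0.0, -0.0, -1.0]]
contact_force: [1.1, 0.0, 0.0]
finger_gap: 0.0368
```

```bash
python3 go.py 0.463 -0.277 0.2 -18
```

```text
tool shift mm [-90.3   0.4  68. ] dist 113.1 roll 0.3 | yaw_y -17.7 clock 36.6 j [ 0.83  0.46 -0.75  1.76  0.36  1.06 -0.36] F [1.1 0.  0. ] gap 36.8 tcp [ 0.4901 -0.1909  0.2681]
```

Call:
send_rows --motion '[-45,0,20,0,-85,0,60,0,-85,0,60,0,-85,0,60,0]'

```text
clock: 37.0
tcp_pos: [0.4642, -0.2707, 0.2069]
eef_rot: [[0.303, 0.953, -0.002], [0.953, -0.303, 0.002], [0.002, -0.003, -1.0]]
contact_force: [-0.7, 0.8, -0.1]
finger_gap: 0.0502
```

```bash
python3 go.py 0.463 -0.277 0.112 -18; python3 - <<'E'
from h import *
snap('wrist','w28')
E
```

```text
tool shift mm [-6.5  1.  94.8] dist 95.1 roll 0.4 | yaw_y -17.6 clock 37.0 j [ 0.94  0.55 -0.7   1.81  0.43  0.94 -0.26] F [-0.7  0.8 -0.1] gap 50.2 tcp [ 0.4642 -0.2707  0.2069]
```

View pics/w28.png

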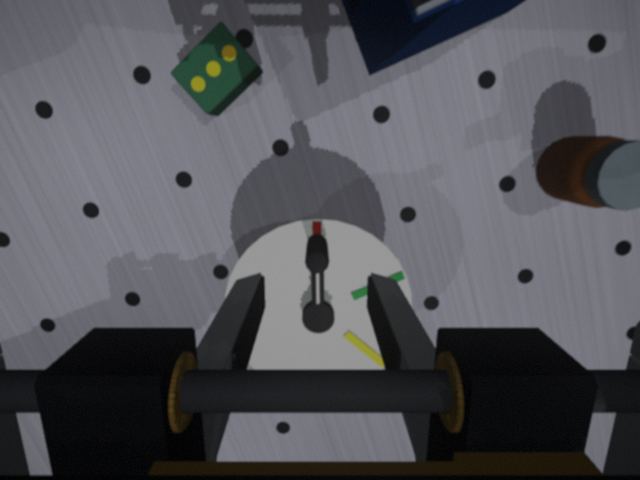

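Call:
send_rows --motion '[-5,1,40,0,-5,1,75,0,-5,1,94,0,-5,1,94,0,-5,1,94,0]'

```text
clock: 37.55
tcp_pos: [0.4667, -0.2743, 0.1157]
eef_rot: [[0.299, 0.954, 0.002], [0.954, -0.299, 0.0], [0.001, 0.002, -1.0]]
contact_force: [0.2, -0.4, 0.4]
finger_gap: 0.0499
```

```bash
python3 go.py 0.463 -0.277 0.112 -18
```

```text
tool shift mm [-3.6 -2.7  3.7] dist 5.8 roll 0.6 | yaw_y -17.4 clock 37.55 j [ 0.88  0.66 -0.62  1.9   0.55  0.75 -0.35] F [ 0.2 -0.4  0.4] gap 49.9 tcp [ 0.4667 -0.2743  0.1157]
```

Call:
send_rows --motion '[-3,-2,3,0,-3,-2,3,0,-3,-2,3,0,-3,-2,3,0,-3,-2,3,0]' --gripper 8 --force 10

```text
clock: 38.05
tcp_pos: [0.4621, -0.2783, 0.1117]
eef_rot: [[0.302, 0.953, 0.001], [0.953, -0.302, -0.0], [-0.0, 0.001, -1.0]]
contact_force: [-0.3, -0.1, 2.3]
finger_gap: 0.0158
```

```bash
python3 lev.py -8 -16 -24 -32 -38
```

```text
[ 0.46205891 -0.27834716  0.11165029] 0.015834124620167853 [-0.3 -0.1  2.3] yaw -17.6 clk 38.05
lever angle world 74.77122226462436 value -0.0309136603023253 0.05923281805386728
-8.0 [1. 8.] roll 8.0
-16.0 [-1. 17.] roll 16.0
-24.0 [-3. 25.] roll 24.0
-32.0 [-7. 32.] roll 32.0
-38.0 [-10.  37.] roll 38.0
```

Call:
send_rows --motion '[0,8,0,8,-1,17,0,16,-3,25,0,24,-7,32,0,32,-10,37,0,38]'

```text
clock: 38.55
tcp_pos: [0.4929, -0.3003, 0.1116]
eef_rot: [[0.828, 0.561, -0.003], [0.561, -0.828, -0.001], [-0.003, -0.0, -1.0]]
contact_force: [-4.3, -1.9, 4.3]
finger_gap: 0.0156
```

```bash
python3 lev.py -8 -16 -24 -30
```

```text
[ 0.49285882 -0.30032556  0.11156853] 0.015610939184193299 [-4.3 -1.9  4.3] yaw -55.9 clk 38.55
lever angle world 37.18916093283767 value 0.6250170496237973 0.05819261724618223
-8.0 [2. 8.] roll 8.0
-16.0 [ 0. 17.] roll 16.0
-24.0 [-2. 25.] roll 24.0
-30.0 [-5. 30.] roll 30.0
```

Call:
send_rows --motion '[1,8,0,8,0,16,0,16,-2,24,0,24,-4,29,0,29,-4,29,0,29]'

```text
clock: 39.05
tcp_pos: [0.5038, -0.3269, 0.1115]
eef_rot: [[0.996, 0.091, -0.006], [0.091, -0.996, -0.001], [-0.006, 0.001, -1.0]]
contact_force: [-6.9, -1.4, 6.7]
finger_gap: 0.0158
```

Call:
send_rows --motion '[0,0,0,0,0,0,0,0]'

```text
clock: 39.25
tcp_pos: [0.5037, -0.3267, 0.1115]
eef_rot: [[0.996, 0.093, -0.006], [0.093, -0.996, -0.001], [-0.006, 0.001, -1.0]]
contact_force: [-5.7, -1.7, 6.6]
finger_gap: 0.016
```

```bash
python3 lev.py -2 2; python3 - <<'E'
from h import *
snap('wrist','w29')
E
```

```text
[ 0.5037291  -0.32666072  0.11148646] 0.016043201573509563 [-5.7 -1.7  6.6] yaw -84.6 clk 39.25
lever angle world 8.780200815261004 value 1.1208469407432657 0.05790771027740533
-2.0 [2. 2.] roll 2.0
2.0 [ 2. -2.] roll -2.0
```

View pics/w29.png

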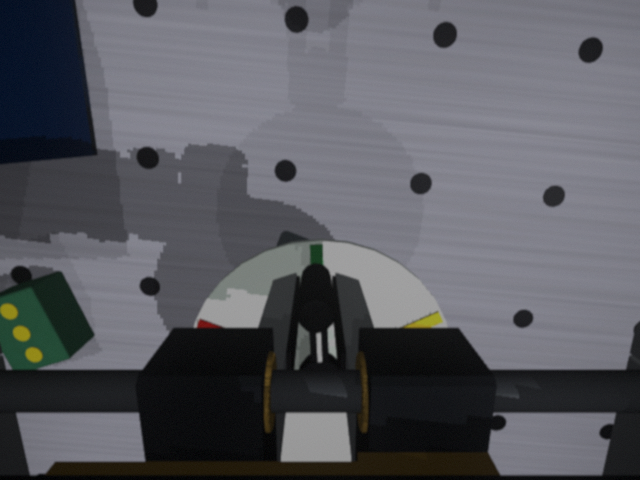

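Lever covers the green mark (316,255). Release, rise and check.

Call:
send_rows --motion '[0,0,0,0,0,0,0,0,0,0,0,0,0,0,0,0]' --gripper 50

```text
clock: 39.7
tcp_pos: [0.5077, -0.3247, 0.1113]
eef_rot: [[0.995, 0.096, 0.0], [0.096, -0.995, 0.0], [0.0, -0.0, -1.0]]
contact_force: [0.9, -0.6, 0.2]
finger_gap: 0.0444
```

Call:
send_rows --motion '[0,0,-40,0,0,0,-80,0,-10,0,-120,0,-40,0,-150,0,-50,0,-160,0]'

```text
clock: 40.2
tcp_pos: [0.4568, -0.3311, 0.2745]
eef_rot: [[0.996, 0.094, 0.003], [0.094, -0.996, -0.004], [0.002, 0.004, -1.0]]
contact_force: [0.0, 0.2, 0.0]
finger_gap: 0.0502
```

Call:
send_rows --motion '[0,0,0,0,0,0,0,0]'

```text
clock: 40.4
tcp_pos: [0.4577, -0.3293, 0.2703]
eef_rot: [[0.995, 0.095, -0.0], [0.095, -0.995, 0.001], [-0.0, -0.001, -1.0]]
contact_force: [0.5, -0.3, 0.2]
finger_gap: 0.0503
```

```bash
python3 - <<'E'
from h import *
snap('wrist','w30');snap('side','side30');crop('side30',230,130,220,165,3.6,'s30')
E
```

```text
(no output)
```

View pics/w30.png

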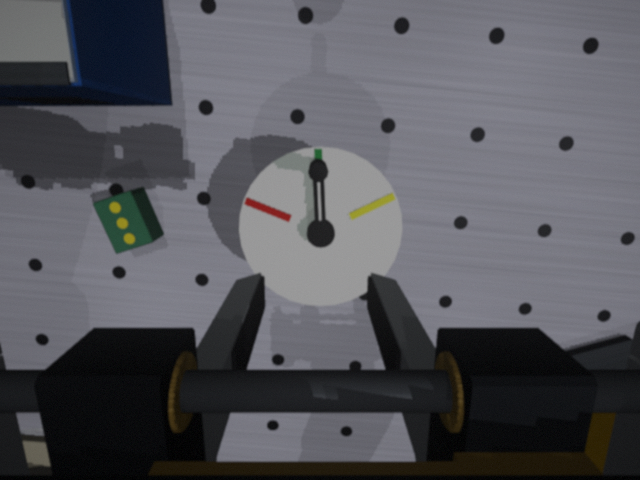

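View pics/s30.png

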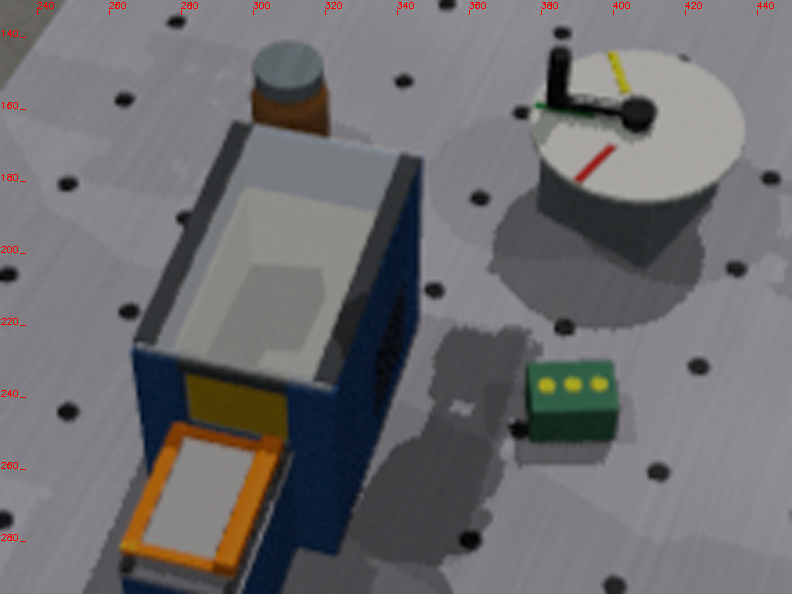

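```bash
python3 - <<'E'
from h import *
p=onz('w30',318,170,.141)[:2];c=onz('w30',320.5,226,.085)[:2];c2=onz('w30',320.5,233,.1)[:2];g=onz('w30',318,152,.085)[:2]
r=[onz('w30',290,218,.085)[:2],onz('w30',247,202,.085)[:2]]
A=lambda d:np.degrees(np.arctan2(d[1],d[0]))
print(p,c,c2,A(p-c),A(p-c2),'green',A(g-c),'red',A(r[1]-r[0]),A(r[1]-c))
E
```

```text
[ 0.50580564 -0.32622905] [ 0.44909608 -0.33438163] [ 0.44589316 -0.33453659] 8.180802913879154 7.894363795203755 green 7.525240341754973 red 74.58664025052195 76.99437842010329
```

```bash
python3 -c "
from cell import job
print(job.job_done())"
```

```text
the job is handed in; nothing more can be done
None
```

I ran the batch and handed it in at about 40 s of the 210 s allowed; no verdict came back.

**What I did:**
- I turned the lever back to the red stop.
- Then I laid all three tubes found on the table on the tray and pushed each through the flap.
- With the tray empty and the flap shut, I closed the guard down to its stop.
- Last, I set the lever on green and moved the gripper clear.

**Last checks:**
- **Pieces:** three tubes lie at the far +x end of the chamber floor, seen through the clear roof. No fourth tube showed in any view.
- **Flap and guard:** the flap hangs shut and the guard lies flat. It met a hard stop when I pressed it.
- **Lever:** about 8° in world angle against about 7.5° for the green mark. The tolerance is about 7°.
- **Bystanders:** the jar and block looked in place in the last pictures, and the wrench the last time I saw it, before the guard was shut. I judged this by eye and did not measure it.

**What went wrong:** my first push on the guard jammed. The chamfered fingertips wedged on the guard's bar, and the wrist force reached about 66 N (limit 120 N). I backed off and pushed from lower down, which took 1–3 N. Pressing the guard onto its stop peaked at about 33 N. Both contacts looked to be on the fingers rather than the arm or gripper body, which have a 40 N limit, but I have no separate reading to confirm that.

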